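# Clear the chest lid, dial the padlock open, unhook it and hold it up

## Robot

A 7-joint arm with a two-finger parallel gripper is mounted at the origin on the work surface. World frame = base frame: x ahead of the robot, y to its left, z up, the work surface at z = 0. Lengths are in m, angles in rad, forces in N, time in s.
With the tool pointing down it reaches from about 0.4 to 0.85 m from the base axis. Payload 10.4 kg.
Tool frame: the origin (TCP) lies at the very end of the fingers, on their centre line; the grasp point (between the pads) lies 19 mm behind it; z points along the fingers, y is the direction in which the jaws open and shut (so a half turn about z gives the same grasp; the last joint's range is limited). The gripper opens to 85 mm and grips with 20 to 120 N. Pads are 22 mm wide; open, the fingers measure 114 mm over their backs; the gripper's body (76 mm by 85 mm) begins 54 mm behind the grasp point. The pads swing forward as they close: fully open they stand 13 mm farther back than shut.
Start: joints at [-1.307, 0.332, -0.065, 1.46, 0.022, 1.35, -0.088], TCP at [0.177, 0.599, 0.231] pointing down, gripper open.
Joint ranges: [-2.6, 2.6], [-0.5, 2.12], [-1.47, 1.34], [0.16, 2.42], [-1.27, 4.41], [0.06, 2.06], [-2.6, 2.6]. Speed limits (rad/s): [2.22, 2.22, 2.79, 2.79, 3.14, 3.14, 3.14].

## Interface

Orientations are given as a unit quaternion [x, y, z, w].
In Python, from workcell import manip gives the robot as it stands.
- The arm moves only by the tool arm_command, never from a script. Its arguments are lists of equal length, an entry for each row: "slide": the shift along the tool's x, y, z in mm, a list of three; "turn": the turn about the tool's z in degrees; "grip": the closure, from 0 (fully open) to 1 (shut). In form: {"slide": [[tx, ty, tz], ...], "turn": [turn, ...], "grip": [grip, ...]}. A call has 1 to 10 rows; each row shifts and turns the commanded pose from where the row before left it, along the tool's axes as they then stand; what a row does not reach is not made up. A row lasts 1/12 s, in which the tool goes at most 41.7 mm and 7.16 degrees, less where a joint would pass 70% of its speed; a pose out of reach is approached as far as the arm can. A call with a gripper value outside its range is refused whole. The fingers move at their own pace and stop on an object; "newtons" is the grip in N (left out, the last holds). Time passes only in rows, so rows that do not move let the fingers close. It gives the time, the measured TCP pose, the force and the opening at its end, in the units of the state.
- manip.get_obs(): the state, without advancing time (a new reading comes with each control period).
- manip.camera(name): name is "scene" or "top"; returns the picture (400x640x3 uint8, blue, green, red); there is no depth.
- manip.camera_info(name): a dict with "fx", "fy", "cx", "cy" (pixels), "rvec" (rotation vector, rad) and "tvec" (3), from world to camera coordinates, as OpenCV has them. Camera axes: x right, y down, z forward; pixel columns grow to the right and rows downward; lengths in m; the calibration is good to about 2 mm. A picture is of the moment at which its call begins. camera_info takes no time and is no camera call.
- manip.hand_in(): hands the job in, once; it reports no verdict.
Trained networks look in the newest picture that a camera, given by its name, has taken for a name from the list of things; names that differ only in an ending like _2 or _b are one class to them, and where a whole thing is asked for, a point or a joint stands for the part that bears it (a point fixed in the world has none). Each returns a list of dicts, best first, with "score" (0 to 1); they miss things now and then, are a little off and sometimes report something else, mostly with a low value. They report only what shows in the picture. A call takes as long as a camera call.
- manip.cut_out(target, camera): "pixels" (400x640 bool, what is visible of it).
- manip.tip_of(target, camera): "xyz" ([x, y, z] in m, in the coordinates of the camera as it stood for that picture, good to about 4 mm: a listed point, or the origin of a listed thing).
The state is a dict: "clock": time; "joint_pos": joint angles; "joint_velocities": joint speeds; "tau": joint torques, N m; "position": TCP position; "ee_rot": TCP orientation; "ft_force": force on the tool from outside, world axes, zero at the start; "torque": the same for the moment, N m; "grip_width": opening from 0.0 (shut) to 1.0 (fully open).
Only numpy, scipy, OpenCV 4.12 (cv2) and the standard library are available. Lean on these libraries where they do the work, as an engineer would, in place of code of your own. Each camera call takes 0.05 s, during which the arm holds its last target.

## Task

First clear the screwdriver off the green chest: lay it flat in the free side of the tray, lengthwise and with its handle at the same end as the two already there, setting it down rather than dropping it. Then turn the padlock's dial clockwise until its white pointer clicks in at the index mark by the shackle, pull the lock straight back from the hasp so that the shackle draws fully open, and unhook it from the staple without forcing anything. Finish while still holding the lock in the gripper, a good 10 cm above the chest top, dial up and level, shackle still open; leave everything else where it is.

Things in the scene. Friction and masses are not known exactly. Their poses are not given: they have to be found in the camera images.
- chest: Green steel chest, fixed, 280 (x) x 300 (y) x 100 high, flat top. Origin: centre of its underside; x points to its back, away from the robot. The top's front 108 mm is a fixed ledge, the rest the lid. A flat steel hasp strap, 46 mm wide, lies along x at y = 0, 2 mm high, from 6 mm in front of the staple back over the lid (hinge barrel 5.5 mm). A wax bar 75 x 38 x 20 lies on the ledge near x -90, y +112 mm.
- staple (a point): Centre of the crossbar of the hasp's staple: a rigid upright hoop of 5 mm steel rod at x -45, y 0 in the chest's frame, standing across the chest's x axis (legs at y +-14 mm, 23 mm clear between them). This point is 26.5 mm above the chest top; the crossbar's top is at 29 mm, its underside at 24 mm. Axes as the chest's.
- lock: Dial padlock (270 to 370 g) lying loose on its back on the chest's ledge, dial up. Origin: centre of the underside of its steel body, a block 46 (x) x 50 (y) x 22 high with flat sides; its y sides can be gripped. x points to the shackle, within 0.05 rad of the chest's x; z out of the dial face. The body's front face, where the shackle enters, is at x +23 mm.
- shackle_bow (a point): Middle of the shackle's bow. The shackle is a U of 8 mm round steel, 11 mm above the lock's underside, legs along the lock's x at y +16 (toe, short leg: it leaves the body when opened) and y -16 (heel, stays in). Closed, the bow's inside is 30 mm from the body's front face. The toe leg runs through the staple's hoop; one leg of the hoop stands inside the U.
- toe_end (a point): Rounded tip of the shackle's toe leg (fully open: x +36, y +16 mm from the lock's origin, 13 mm off the body). At the start the staple is 31 to 39 mm ahead of the lock's origin; drawn back until that is 50 mm, the bow catches it and the shackle slides out 18 mm. Then move it forward, toe midway in the hoop, to the strap's end (staple 29 to 33 mm ahead of the origin): it lifts straight off, 30 mm up.
- dial_knob (a point): Point on the dial's axis (through the lock's origin), 33 mm above the lock's underside, at half height of the round black knob: 24 mm in diameter, from 25.5 to 39 mm above the underside. It stands on the flat dial disc, 41 mm in diameter, top 25.5 mm above the underside. x of this frame: direction of the white pointer.
- dial (a joint): Dial angle (rad): 0 when the white pointer (on knob and disc) points along the lock's x to the white index mark on the body; positive counter-clockwise of it, seen from above. Starts at 0.6 to 1.5; turn it clockwise to 0 (stops at +-3.1). Soft clicks at its 24 marks, every 0.26 rad (0.03 N m), firmest at 0 (0.08 N m). Only within 0.12 of 0 can the shackle be drawn; that locks the dial.
- shackle (a joint): How far the shackle is drawn out of the lock's body (m): 0 closed, 0.018 fully open. Sliding friction of 3 N holds it wherever it is left; no spring. It does not swivel.
- driver: Screwdriver lying on the chest's lid, behind the hasp, within 0.3 rad of the chest's y, tip towards +y. 200 mm long, 70 to 115 g: red handle 26 mm in diameter over the rear 100 mm, steel blade 6 mm in diameter over the front 100 mm. It balances in its handle. Origin: halfway along its length on its underside as it lies at the start; x points to the tip.
- driver_grip (a point): Point on the screwdriver's axis, inside the handle, 60 mm from its butt end, near the balance point: 13 mm above the surface it lies on. x points to the tip.
- driver_tip (a point): The tip of the screwdriver's blade, on its axis.
- driver_butt (a point): The butt end of the screwdriver's handle, on its axis.
- tray: Open aluminium tray, fixed, 260 (x) x 180 (y) x 25 high outside, walls and floor 5 mm thick. Origin: centre of its underside; x lengthwise, away from the robot. Two screwdrivers like the first lie in it along x, tips towards +x, handles nearer the robot, at y about -30 and -66 mm. The other side is free; the middle of the free side is y = +35 mm.

How it is judged:
By the outcome, as a careful person would: the job done as asked, in the order asked, and still so for the second after the job is handed in, while the arm keeps its last pose, push and grip.
It also fails if it takes over 67 s, if anything falls off the work surface, if the arm or the gripper's body presses on something with over 40 N, if the wrist force passes 120 N, or if a joint passes its speed limit or range.

## Working session

There is one attempt and no reset: what is moved stays moved. The work goes in short steps, Python scripts to look and compute and a tool call to move; the robot and the scene stay as the last step left them, time stands still between calls to the robot, and variables do not carry over. Pictures are saved under pics/ and viewed, and the job is handed in when it is done.

Besides the shell and the picture viewer there is one more tool, called after "Call:" as name(argument=value, ...), one argument or row to a line, values as JSON. arm_command: Moves the arm, as the interface text tells. Its arguments: {"type":"object","properties":{"slide":{"type":"array","items":{"type":"array","items":{"type":"number"}}},"turn":{"type":"array","items":{"type":"number"}},"grip":{"type":"array","items":{"type":"number"}},"newtons":{"type":"number"}},"required":["slide","turn","grip"]}

```bash
ls; mkdir -p pics; cat > h.py <<'E'
import numpy as np, cv2
from scipy.spatial.transform import Rotation as R
from workcell import manip
def cam(n):
    i=manip.camera_info(n); Rm=cv2.Rodrigues(np.array(i['rvec'],float))[0]; t=np.array(i['tvec'],float).ravel(); return i,Rm,t
def c2w(n,p):
    i,Rm,t=cam(n); return Rm.T@(np.array(p)-t)
def proj(n,P):
    i,Rm,t=cam(n); K=np.array([[i['fx'],0,i['cx']],[0,i['fy'],i['cy']],[0,0,1.]])
    q=K@(Rm@np.array(P,float)+t); return q[:2]/q[2]
def ray(n,uv,z):
    i,Rm,t=cam(n); d=Rm.T@np.array([(uv[0]-i['cx'])/i['fx'],(uv[1]-i['cy'])/i['fy'],1]); o=-Rm.T@t
    return o+d*(z-o[2])/d[2]
def tip(t,c,k=2):
    r=manip.tip_of(t,c)
    for x in r[:k]: print(t,c,round(x['score'],2),c2w(c,x['xyz']).round(4))
    return r
def st():
    o=manip.get_obs(); print({k:np.round(v,4).tolist() for k,v in o.items() if k not in('joint_velocities','tau')}); 
    print('rot\n',R.from_quat(o['ee_rot']).as_matrix().round(4)); return o
E
python3 - <<'E'
from h import *
st()
for n in('scene','top'):
    im=manip.camera(n); cv2.imwrite(f'pics/{n}0.png',im); print(manip.camera_info(n))
    for t in ['staple','shackle_bow','toe_end','dial_knob','driver_grip','driver_tip','driver_butt','lock','chest','tray']:
        tip(t,n,3 if 'driver' in t else 1)
st()
E
```

```text
pics
{'clock': 0.0, 'joint_pos': [-1.3066, 0.3329, -0.0647, 1.461, 0.0216, 1.3499, -0.0885], 'position': [0.1767, 0.5991, 0.2305], 'ee_rot': [0.1429, 0.9897, -0.0007, -0.0001], 'ft_force': [-0.2755, 0.0528, 0.0673], 'torque': [0.0223, 0.031, -0.0034], 'grip_width': 0.9969}
rot
 [[-9.592e-01  2.828e-01 -4.000e-04]
 [ 2.828e-01  9.592e-01 -1.400e-03]
 [-1.000e-04 -1.500e-03 -1.000e+00]]
{'fx': 360.99340212264264, 'fy': 360.99340212264264, 'cx': 323.23295056346456, 'cy': 200.7498429060974, 'rvec': array([ 2.05193282,  1.07258096, -0.51872691]), 'tvec': array([-0.31557626, -0.20769653,  1.26171581])}
staple scene 0.64 [ 0.5034 -0.1809  0.1277]
shackle_bow scene 0.53 [ 0.6187 -0.1839  0.1017]
toe_end scene 0.7 [ 0.4842 -0.1835  0.113 ]
dial_knob scene 0.58 [ 0.4681 -0.2061  0.1332]
driver_grip scene 0.57 [ 0.6322 -0.2249  0.114 ]
driver_grip scene 0.42 [ 0.5223 -0.1964  0.113 ]
driver_tip scene 0.7 [ 0.5876 -0.0891  0.1138]
driver_butt scene 0.63 [ 0.645  -0.276   0.1121]
lock scene 0.89 [ 0.4692 -0.2078  0.1019]
chest scene 0.88 [ 0.5464 -0.1683  0.003 ]
tray scene 0.68 [5.765e-01 2.122e
[... 316 characters left out ...]
.2181  0.1177]
dial_knob top 0.48 [ 0.4707 -0.2034  0.1344]
driver_grip top 0.88 [ 0.6274 -0.2203  0.1161]
driver_tip top 0.67 [ 0.5869 -0.0911  0.1167]
driver_butt top 0.71 [ 0.6439 -0.2795  0.1184]
lock top 0.64 [ 0.4677 -0.2025  0.1039]
chest top 0.73 [ 0.5415 -0.1749 -0.0006]
tray top 0.71 [0.5803 0.2118 0.0032]
{'clock': 1.1, 'joint_pos': [-1.3066, 0.3322, -0.0647, 1.4601, 0.0216, 1.3499, -0.0885], 'position': [0.1768, 0.5995, 0.2313], 'ee_rot': [0.1429, 0.9897, 0.0001, -0.0], 'ft_force': [-0.1549, 0.3993, 0.4962], 'torque': [-0.0175, -0.0426, -0.0107], 'grip_width': 1.0015}
rot
 [[-9.592e-01  2.828e-01 -0.000e+00]
 [ 2.828e-01  9.592e-01  1.000e-04]
 [ 0.000e+00  1.000e-04 -1.000e+00]]
```

View pics/scene0.png

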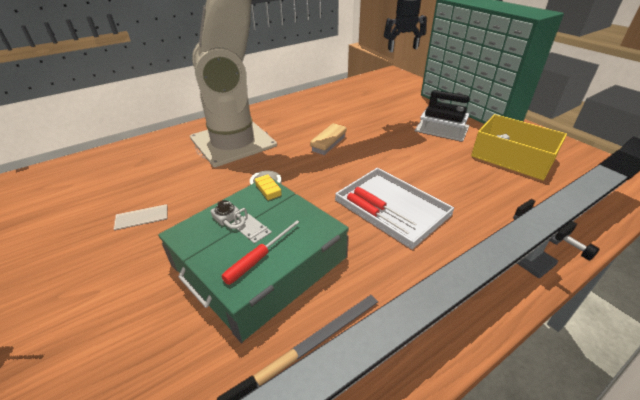

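View pics/top0.png

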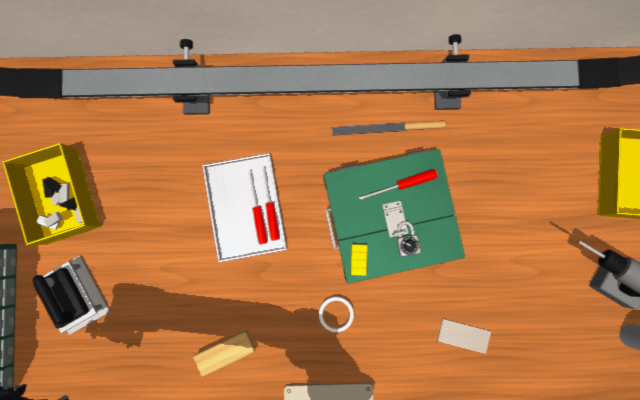

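The top view shows the chest at about (395,215), with the driver tip at (360,198) and butt at (437,174). The lock is at (407,240), the tray at (245,208) with its drivers on the right side and its left half free. I'll enlarge crops to fit the edges.

```bash
python3 - <<'E'
import cv2
im=cv2.imread('pics/top0.png')
cv2.imwrite('pics/c1.png',cv2.resize(im[140:295,315:475],None,fx=3.8,fy=3.8,interpolation=cv2.INTER_CUBIC))
a=cv2.resize(im[145:270,195:295],None,fx=4,fy=4,interpolation=cv2.INTER_CUBIC)
b=cv2.resize(im[195:262,380:432],None,fx=7.46,fy=7.46,interpolation=cv2.INTER_CUBIC)
import numpy as np
cv2.imwrite('pics/c2.png',np.hstack([a,cv2.resize(b,(388,500))]))
E
```

```text
(no output)
```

View pics/c1.png

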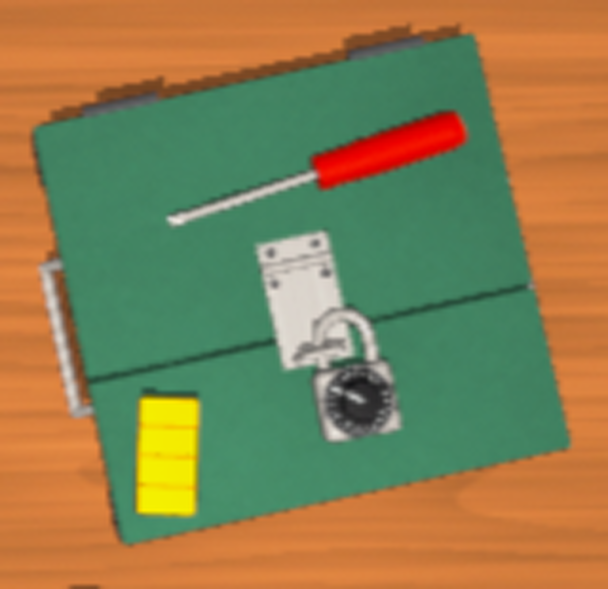

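View pics/c2.png

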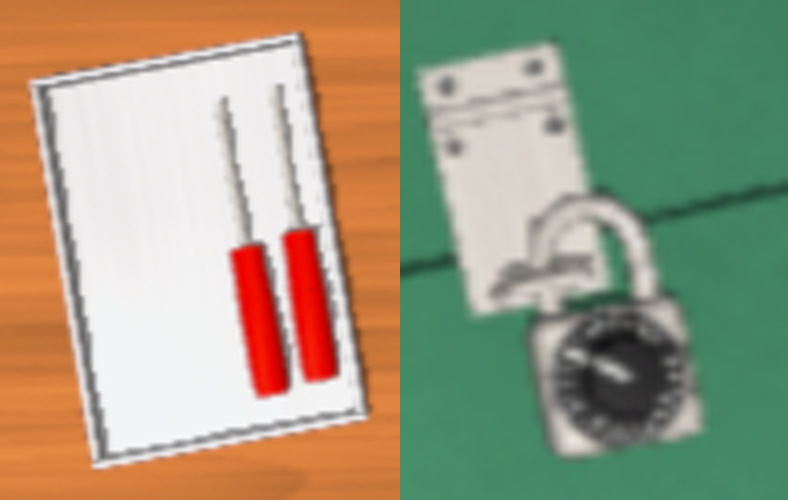

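```bash
python3 - <<'E'
from h import *
def rect(c,L,W,z):
    P=np.array([ray('top',p,z)[:2] for p in c]) # BL,BR,FR,FL (back=+x, left=+y)
    M=np.array([[L/2,W/2],[L/2,-W/2],[-L/2,-W/2],[-L/2,W/2]])
    m=P.mean(0); H=M.T@(P-m); th=np.arctan2(H[0,1]-H[1,0],H[0,0]+H[1,1])
    Rr=np.array([[np.cos(th),-np.sin(th)],[np.sin(th),np.cos(th)]])
    print(m.round(4),round(th,4),'res mm',((P-m-M@Rr.T)*1000).round(1).tolist()); return m,Rr
o=np.array([315,140])
m,Rr=rect([o+np.array(p)/3.8 for p in [(38,128),(473,38),(568,445),(125,543)]],.28,.30,.1)
print('staple',m+Rr@[-.045,0])
o=np.array([195,145])
m2,R2=rect([o+np.array(p)/4 for p in [(32,82),(298,36),(368,412),(97,466)]],.26,.18,.025)
print('tray free', m2+R2@[0,.035])
o=np.array([315,140])
bt=ray('top',o+np.array((462,131))/3.8,.113);tp=ray('top',o+np.array((170,220))/3.8,.113)
print('butt',bt,'tip',tp,'len',np.linalg.norm(bt-tp),'ang',np.arctan2(*(tp-bt)[[1,0]]))
# lock body corners in c2 right: scale x 7.46, y 500/67
o=np.array([380,195]);s=np.array([388/52,500/67])
c=[o+np.array(p)/s for p in [(530-400,322),(672-400,295),(703-400,430),(556-400,457)]]
m3,R3=rect(c,.046,.05,.122)
k=ray('top',o+np.array((232,372))/s,.139); w=ray('top',o+np.array((166,352))/s,.1255)
print('knob',k,'ptr',np.arctan2(*(w-k)[[1,0]])-np.arctan2(R3[1,0],R3[0,0]))
kk=ray('top',o+np.array((222,372))/s,.1255);print('disc c',kk)
for t in ['shackle_bow','toe_end']:
  pass
E
```

```text
[ 0.5434 -0.1741] 0.1864 res mm [[-1.6, -3.7], [-3.6, 2.4], [2.9, 3.2], [2.3, -1.9]]
staple [ 0.49919863 -0.18248794]
[0.5783 0.2082] 0.1638 res mm [[-1.4, -1.1], [-3.8, 0.4], [3.4, 0.7], [1.8, 0.0]]
tray free [0.57257976 0.24270935]
butt [ 0.64185261 -0.28043905  0.113     ] tip [ 0.58797086 -0.08854894  0.113     ] len 0.19931145647464502 ang 1.8445418850222968
[ 0.4689 -0.2039] 0.1664 res mm [[-0.4, -1.3], [-1.0, 1.4], [0.4, 0.5], [1.1, -0.6]]
knob [ 0.47029774 -0.20643117  0.139     ] ptr 1.0594801369524403
disc c [ 0.47018054 -0.20555726  0.1255    ]
```

```bash
cat >> h.py <<'E'
import json
def wrap(a): return (a+180)%360-180
def plan(wps,start=None,step=36,tstep=6.5,hold=None):
    """wps: list of (x,y,z mm world, yaw deg of tool x or None). tool z down. prints rows"""
    if start is None:
        o=manip.get_obs(); M=R.from_quat(o['ee_rot']).as_matrix(); p=np.array(o['position'])*1000; y=np.degrees(np.arctan2(M[1,0],M[0,0]))
    else: p=np.array(start[:3],float); y=start[3]
    S=[];T=[]
    for w in wps:
        q=np.array(w[:3],float); ty=y if w[3] is None else w[3]; 
        n=int(max(np.ceil(np.linalg.norm(q-p)/step),np.ceil(abs(wrap(ty-y))/tstep),1))
        for k in range(n):
            d=(q-p)/(n-k); t=round(-wrap(ty-y)/(n-k),1)
            c,s=np.cos(np.radians(y)),np.sin(np.radians(y))
            X=np.array([c,s,0]);Y=np.array([s,-c,0]);Z=np.array([0,0,-1.])
            v=[round(float(d@a),1) for a in(X,Y,Z)]
            S.append(v);T.append(t); p=p+v[0]*X+v[1]*Y+v[2]*Z; y-=t
        print('#wp end row',len(S),p.round(1),round(y,1))
    for i in range(0,len(S),10): print(json.dumps({'slide':S[i:i+10],'turn':T[i:i+10]}))
E
python3 - <<'E'
from h import *
plan([(500,250,240,None),(626,-222,240,105.7),(626,-222,150,105.7)])
E
```

```text
#wp end row 14 [500. 250. 240.] 163.6
#wp end row 28 [ 626. -222.  240.] 105.7
#wp end row 31 [ 626. -222.  150.] 105.7
{"slide": [[-29.2, -17.4, -0.6], [-29.2, -17.4, -0.6], [-29.2, -17.4, -0.6], [-29.2, -17.4, -0.6], [-29.2, -17.4, -0.6], [-29.2, -17.4, -0.6], [-29.2, -17.4, -0.6], [-29.2, -17.4, -0.6], [-29.2, -17.4, -0.6], [-29.2, -17.4, -0.7]], "turn": [-0.0, -0.0, -0.0, -0.0, -0.0, -0.0, -0.0, -0.0, -0.0, -0.0]}
{"slide": [[-29.2, -17.5, -0.6], [-29.2, -17.4, -0.7], [-29.3, -17.5, -0.6], [-29.2, -17.4, -0.7], [-18.2, -29.8, 0.0], [-20.2, -28.4, 0.0], [-22.2, -26.9, 0.0], [-24.1, -25.2, 0.0], [-25.8, -23.5, 0.0], [-27.5, -21.5, 0.0]], "turn": [-0.0, -0.0, -0.0, -0.0, 4.1, 4.1, 4.1, 4.1, 4.1, 4.2]}
{"slide": [[-29.0, -19.5, 0.0], [-30.3, -17.4, 0.0], [-31.5, -15.1, 0.0], [-32.4, -12.8, 0.0], [-33.3, -10.4, 0.0], [-34.0, -8.0, 0.0], [-34.4, -5.4, 0.0], [-34.8, -3.0, 0.0], [0.0, 0.0, 30.0], [0.0, 0.0, 30.0]], "turn": [4.1, 4.2, 4.1, 4.2, 4.1, 4.2, 4.1, 4.2, -0.0, -0.0]}
{"slide": [[0.0, 0.0, 30.0]], "turn": [-0.0]}
```

Call:
arm_command(
  slide=[
    [-15, -9, 0],
    [-29, -17, -1],
    [-29, -17, -1],
    [-29, -17, -1],
    [-29, -17, -1],
    [-29, -17, -1],
    [-29, -17, -1],
    [-29, -17, -1],
    [-29, -17, -1],
    [-29, -17, -1],
  ],
  turn=[0, 0, 0, 0, 0, 0, 0, 0, 0, 0],
  grip=[0, 0, 0, 0, 0, 0, 0, 0, 0, 0],
)

```text
clock: 1.93
position: [0.3966, 0.3647, 0.2406]
ee_rot: [0.143, 0.99, 0.0, 0.0]
ft_force: [0.6, 0.5, 0.6]
grip_width: 0.996
```

Call:
arm_command(
  slide=[
    [-29, -17, 0],
    [-29, -17, 0],
    [-29, -17, 0],
    [-29, -17, 0],
    [-18, -30, 0],
    [-20, -28, 0],
    [-22, -27, 0],
    [-24, -25, 0],
    [-26, -23, 0],
    [-28, -21, 0],
  ],
  turn=[0, 0, 0, 0, 4, 4, 4, 4, 4, 4],
  grip=[0, 0, 0, 0, 0, 0, 0, 0, 0, 0],
)

```text
clock: 2.77
position: [0.5434, 0.0653, 0.2406]
ee_rot: [0.347, 0.938, 0.0, 0.0]
ft_force: [0.8, 0.9, -0.2]
grip_width: 1.0
```

```bash
python3 - <<'E'
from h import *
st()
plan([(626,-222,240,105.7),(626,-222,150,105.7)])
E
```

```text
{'clock': 2.7667, 'joint_pos': [-0.5774, 0.153, 0.4193, 1.6773, -0.0644, 1.3243, 0.715], 'position': [0.5434, 0.0653, 0.2406], 'ee_rot': [0.3471, 0.9378, 0.0003, 0.0002], 'ft_force': [0.8302, 0.8822, -0.1566], 'torque': [-0.0367, -0.0133, 0.0089], 'grip_width': 1.0001}
rot
 [[-7.59e-01  6.51e-01  5.00e-04]
 [ 6.51e-01  7.59e-01  4.00e-04]
 [-1.00e-04  7.00e-04 -1.00e+00]]
#wp end row 9 [ 626. -222.  240.] 105.7
#wp end row 12 [ 626. -222.  150.] 105.7
{"slide": [[-27.8, -18.3, 0.1], [-28.9, -16.4, 0.1], [-29.9, -14.5, 0.1], [-30.7, -12.5, 0.1], [-31.5, -10.5, 0.0], [-32.1, -8.4, 0.1], [-32.6, -6.3, 0.0], [-33.0, -4.1, 0.1], [-33.1, -2.0, 0.0], [-0.0, -0.0, 30.0]], "turn": [3.7, 3.7, 3.8, 3.7, 3.8, 3.7, 3.8, 3.7, 3.8, -0.0]}
{"slide": [[-0.0, -0.0, 30.0], [-0.0, -0.0, 30.0]], "turn": [-0.0, -0.0]}
```

Call:
arm_command(
  slide=[
    [-28, -18, 0],
    [-29, -16, 0],
    [-30, -15, 0],
    [-31, -12, 0],
    [-31, -11, 0],
    [-32, -8, 0],
    [-33, -6, 0],
    [-33, -4, 0],
    [-33, -2, 0],
    [0, 0, 0],
  ],
  turn=[4, 4, 4, 4, 4, 4, 4, 4, 2, 0],
  grip=[0, 0, 0, 0, 0, 0, 0, 0, 0, 0],
)

```text
clock: 3.6
position: [0.6214, -0.2287, 0.2399]
ee_rot: [0.609, 0.793, -0.002, 0.001]
ft_force: [0.1, -1.5, 0.8]
grip_width: 1.0
```

```bash
python3 - <<'E'
from h import *
st()
im=manip.camera('scene'); cv2.imwrite('pics/s1.png',im[120:320,140:380].repeat(3,0).repeat(3,1))
tip('driver_grip','scene',2);tip('driver_butt','scene',2);tip('driver_tip','scene',2)
plan([(626,-222,104,105.7)])
E
```

```text
{'clock': 3.6, 'joint_pos': [-0.1709, 0.462, 0.6457, 1.3692, -0.2715, 1.3995, 0.7317], 'position': [0.6214, -0.2287, 0.2399], 'ee_rot': [0.6087, 0.7934, -0.0019, 0.0008], 'ft_force': [0.1342, -1.4685, 0.7993], 'torque': [-0.0564, 0.0268, -0.0602], 'grip_width': 1.0005}
rot
 [[-0.259   0.9659 -0.001 ]
 [ 0.9659  0.259  -0.004 ]
 [-0.0036 -0.0021 -1.    ]]
driver_grip scene 0.66 [ 0.6304 -0.2219  0.1132]
driver_butt scene 0.82 [ 0.6426 -0.2762  0.111 ]
driver_tip scene 0.87 [ 0.5851 -0.0884  0.1144]
#wp end row 4 [ 626. -222.  104.] 105.7
{"slide": [[-0.7, 0.7, 34.0], [-0.7, 0.6, 34.0], [-0.7, 0.7, 34.1], [-0.6, 0.6, 34.0]], "turn": [-0.0, -0.0, -0.0, -0.0]}
```

View pics/s1.png

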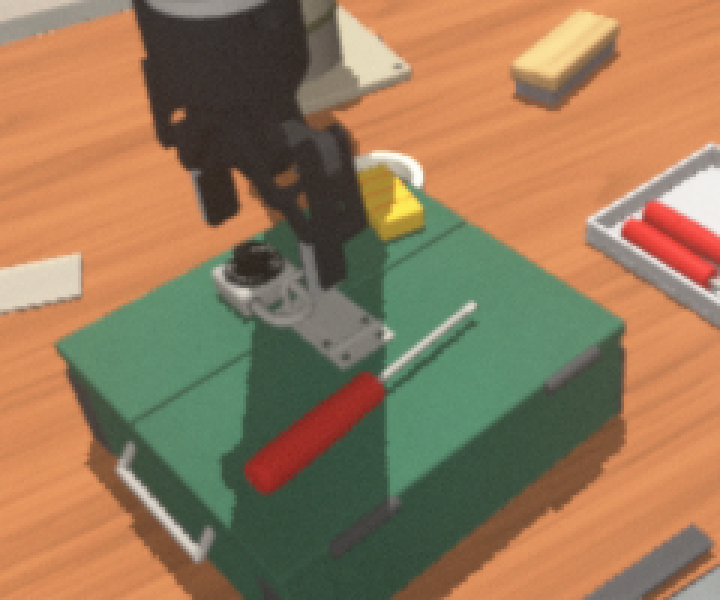

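The gripper hangs over the driver, whose handle spans (265,475) to (380,385) in the crop. The path down is clear.

Call:
arm_command(
  slide=[
    [-1, 1, 30],
    [-1, 2, 35],
    [0, 1, 35],
    [0, 0, 26],
    [0, 0, 10],
    [0, 0, 0],
    [0, 0, 0],
  ],
  turn=[0, 0, 0, 0, 0, 0, 0],
  grip=[0, 0, 0, 0, 0, 0, 0],
  newtons=30,
)

```text
clock: 4.38
position: [0.6275, -0.2214, 0.1055]
ee_rot: [0.604, 0.797, 0.0, 0.0]
ft_force: [-0.2, -0.4, 0.4]
grip_width: 0.997
```

```bash
python3 - <<'E'
from h import *
st()
for n in('scene',):
    im=manip.camera(n); cv2.imwrite('pics/s2.png',im[120:320,140:380].repeat(3,0).repeat(3,1))
E
```

```text
{'clock': 4.3833, 'joint_pos': [-0.1548, 0.566, 0.5941, 1.5171, -0.3341, 1.1601, 0.7738], 'position': [0.6275, -0.2214, 0.1055], 'ee_rot': [0.6043, 0.7968, 0.0003, 0.0004], 'ft_force': [-0.1901, -0.4059, 0.3626], 'torque': [0.0119, -0.0023, 0.0521], 'grip_width': 0.997}
rot
 [[-2.696e-01  9.630e-01  1.000e-03]
 [ 9.630e-01  2.696e-01  1.000e-04]
 [-2.000e-04  1.000e-03 -1.000e+00]]
```

View pics/s2.png

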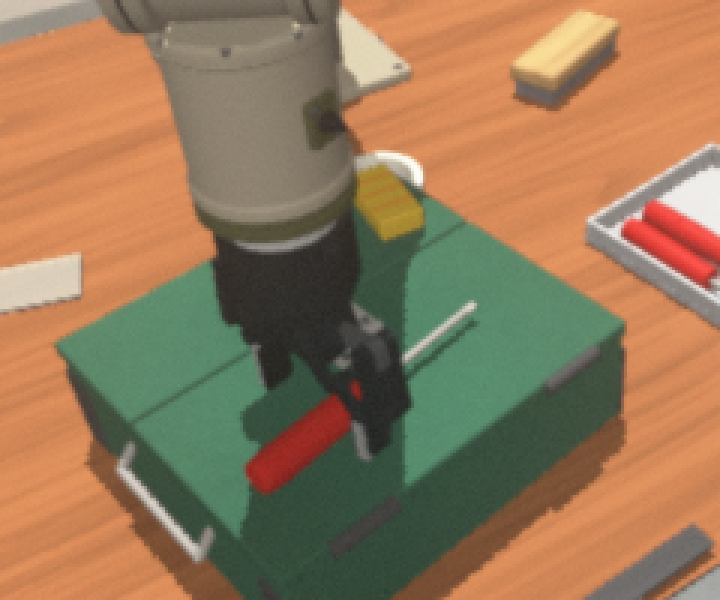

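Fingers straddle the handle about 60 mm from the butt, which is correct. Closing.

Call:
arm_command(
  slide=[
    [0, 0, 0],
    [0, 0, 0],
    [0, 0, 0],
    [0, 0, 0],
    [0, 0, 0],
    [0, 0, 0],
    [0, 0, 0],
    [0, 0, 0],
  ],
  turn=[0, 0, 0, 0, 0, 0, 0, 0],
  grip=[1, 1, 1, 1, 1, 1, 1, 1],
  newtons=40,
)

```text
clock: 5.1
position: [0.6272, -0.2221, 0.1048]
ee_rot: [0.605, 0.796, 0.0, 0.0]
ft_force: [-0.8, 0.9, 5.4]
grip_width: 0.276
```

Call:
arm_command(
  slide=[
    [0, 0, -2],
    [0, 0, -8],
    [0, 0, -20],
    [0, 0, -30],
    [0, 0, -30],
    [0, 0, -25],
    [0, 0, 0],
  ],
  turn=[0, 0, 0, 0, 0, 0, 0],
  grip=[1, 1, 1, 1, 1, 1, 1],
)

```text
clock: 5.68
position: [0.6286, -0.2233, 0.2255]
ee_rot: [0.605, 0.796, 0.001, 0.004]
ft_force: [-0.1, -1.1, -1.4]
grip_width: 0.275
```

```bash
python3 - <<'E'
from h import *
st()
ims=[]
for n in('scene','top'):
    im=manip.camera(n)
    tip('driver_grip',n,2);tip('driver_butt',n,2);tip('driver_tip',n,2)
    ims.append(im[120:320,140:380].repeat(2,0).repeat(2,1) if n=='scene' else im[120:320,290:490].repeat(2,0).repeat(2,1)[:, :320])
cv2.imwrite('pics/s3.png',np.hstack(ims))
plan([(534,237,220,9.4),(534,237,60,9.4)],step=34)
E
```

```text
{'clock': 5.6833, 'joint_pos': [-0.1732, 0.4741, 0.6367, 1.3826, -0.2819, 1.3679, 0.7362], 'position': [0.6286, -0.2233, 0.2255], 'ee_rot': [0.605, 0.7962, 0.0014, 0.0036], 'ft_force': [-0.1284, -1.0633, -1.4172], 'torque': [-0.0074, -0.0364, -0.0106], 'grip_width': 0.2748}
rot
 [[-0.268   0.9634  0.0075]
 [ 0.9634  0.268  -0.0021]
 [-0.004   0.0066 -1.    ]]
driver_grip scene 0.9 [ 0.6303 -0.2263  0.234 ]
driver_butt scene 0.65 [ 0.6418 -0.2786  0.2343]
driver_tip scene 0.97 [ 0.5843 -0.0896  0.2334]
driver_tip scene 0.33 [ 0.5469 -0.1711  0.0014]
driver_grip top 0.76 [ 0.6242 -0.2227  0.2312]
driver_tip top 0.74 [ 0.5844 -0.0896  0.2316]
#wp end row 15 [534. 237. 220.] 9.4
#wp end row 20 [534. 237.  60.] 9.4
{"slide": [[31.1, 2.3, -0.1], [31.2, -1.2, -0.1], [30.9, -4.7, -0.1], [30.1, -8.1, -0.1], [29.0, -11.4, -0.1], [27.6, -14.6, -0.1], [25.8, -17.6, -0.1], [23.7, -20.3, -0.1], [21.3, -22.8, -0.1], [18.6, -25.1, -0.1]], "turn": [6.4, 6.4, 6.4, 6.4, 6.4, 6.4, 6.4, 6.4, 6.4, 6.4]}
{"slide": [[15.7, -27.0, -0.2], [12.6, -28.5, -0.1], [9.3, -29.8, -0.2], [5.9, -30.6, -0.1], [2.4, -31.1, -0.2], [-0.0, -0.0, 32.0], [-0.0, -0.0, 32.0], [-0.0, -0.0, 32.0], [-0.0, -0.0, 32.0], [-0.0, -0.0, 32.0]], "turn": [6.4, 6.4, 6.5, 6.4, 6.5, -0.0, -0.0, -0.0, -0.0, -0.0]}
```

View pics/s3.png

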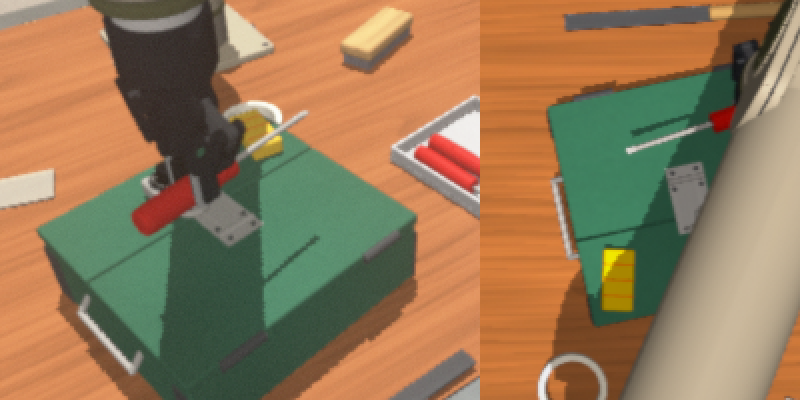

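The driver is held level, with the blade tip at about (305,115) in the left crop. Moving on to the tray.

Call:
arm_command(
  slide=[
    [15, 1, 0],
    [31, 0, 0],
    [31, -3, 0],
    [30, -6, 0],
    [30, -10, 0],
    [28, -13, 0],
    [26, -16, 0],
    [24, -19, 0],
    [22, -22, 0],
    [20, -24, 0],
  ],
  turn=[3, 6, 6, 6, 6, 6, 6, 6, 6, 6],
  grip=[1, 1, 1, 1, 1, 1, 1, 1, 1, 1],
)

```text
clock: 6.92
position: [0.5575, 0.0648, 0.219]
ee_rot: [0.913, 0.409, -0.0, -0.0]
ft_force: [0.4, 0.4, -0.5]
grip_width: 0.276
```

```bash
python3 - <<'E'
from h import *
st()
plan([(534,237,225,9.4),(534,237,60,9.4)],step=34)
E
```

```text
{'clock': 6.9167, 'joint_pos': [-0.8216, 0.2294, 0.73, 1.6843, -0.1585, 1.2889, -0.7888], 'position': [0.5575, 0.0648, 0.219], 'ee_rot': [0.9126, 0.4088, -0.0002, -0.0001], 'ft_force': [0.4291, 0.3669, -0.5195], 'torque': [0.0369, -0.0324, -0.0405], 'grip_width': 0.2764}
rot
 [[ 6.657e-01  7.462e-01 -5.000e-04]
 [ 7.462e-01 -6.657e-01 -0.000e+00]
 [-4.000e-04 -4.000e-04 -1.000e+00]]
#wp end row 6 [534. 237. 225.] 9.4
#wp end row 11 [534. 237.  60.] 9.4
{"slide": [[18.8, -22.0, -1.0], [16.2, -24.0, -1.0], [13.4, -25.7, -1.0], [10.4, -27.1, -1.0], [7.2, -28.0, -1.0], [4.1, -28.7, -1.0], [0.0, -0.0, 33.0], [0.0, -0.0, 33.0], [0.0, -0.0, 33.0], [0.0, -0.0, 33.0]], "turn": [6.5, 6.5, 6.5, 6.5, 6.4, 6.5, -0.0, -0.0, -0.0, -0.0]}
{"slide": [[0.0, -0.0, 33.0]], "turn": [-0.0]}
```

Call:
arm_command(
  slide=[
    [19, -22, 0],
    [16, -24, 0],
    [14, -25, 0],
    [11, -27, 0],
    [8, -28, 0],
    [4, -29, 0],
    [0, 0, 30],
    [0, 0, 34],
    [0, 0, 34],
    [0, 0, 0],
  ],
  turn=[6, 6, 6, 6, 6, 6, 3, 0, 0, 0],
  grip=[1, 1, 1, 1, 1, 1, 1, 1, 1, 1],
)

```text
clock: 7.75
position: [0.5284, 0.2344, 0.1151]
ee_rot: [0.996, 0.084, -0.004, 0.002]
ft_force: [-0.7, 0.4, -1.3]
grip_width: 0.274
```

```bash
python3 - <<'E'
from h import *
st()
ims=[]
for n in('scene','top'):
    im=manip.camera(n)
    tip('driver_grip',n,3);tip('driver_butt',n,3);tip('driver_tip',n,3);tip('tray',n,1)
    ims.append(im[120:320,260:500].repeat(2,0).repeat(2,1) if n=='scene' else im[120:320,170:370].repeat(2,0).repeat(2,1)[:, :320])
cv2.imwrite('pics/s4.png',np.hstack(ims))
plan([(534,237,14,9.4)],step=34)
E
```

```text
{'clock': 7.75, 'joint_pos': [-1.0631, 0.3878, 0.6964, 1.7507, -0.2719, 1.1121, -1.6824], 'position': [0.5284, 0.2344, 0.1151], 'ee_rot': [0.9965, 0.0837, -0.0042, 0.0024], 'ft_force': [-0.6869, 0.3954, -1.3481], 'torque': [-0.0731, 0.0804, -0.021], 'grip_width': 0.2745}
rot
 [[ 0.9859  0.1669 -0.008 ]
 [ 0.1668 -0.986  -0.0055]
 [-0.0088  0.004  -1.    ]]
driver_grip scene 0.75 [0.5319 0.2306 0.1249]
driver_butt scene 0.75 [ 0.5249 -0.1973  0.1148]
driver_tip scene 0.74 [0.6662 0.2551 0.1234]
driver_tip scene 0.52 [ 0.4808 -0.1834  0.1115]
tray scene 0.58 [ 0.5778  0.2124 -0.0018]
driver_grip top 0.76 [0.5351 0.238  0.1338]
driver_butt top 0.69 [0.4715 0.2227 0.1392]
driver_tip top 0.76 [0.6696 0.2568 0.1365]
tray top 0.85 [0.5804 0.2076 0.001 ]
#wp end row 4 [534. 237.  14.] 9.4
{"slide": [[0.4, -0.2, 27.1], [0.4, -0.2, 27.0], [0.4, -0.2, 27.1], [0.4, -0.3, 27.0]], "turn": [0.0, 0.1, 0.0, 0.1]}
```

View pics/s4.png

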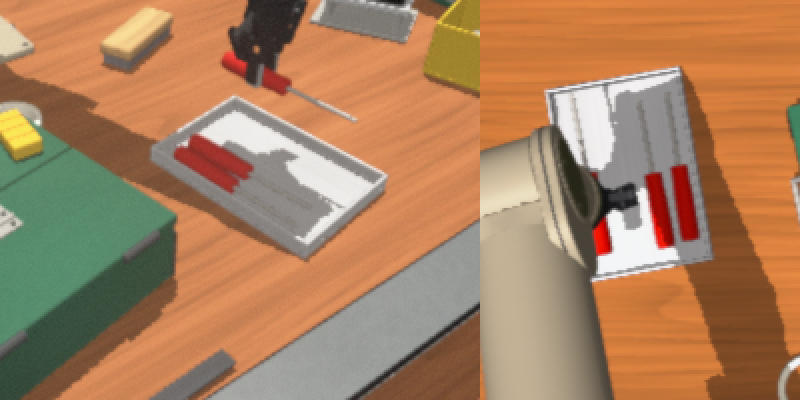

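Driver sits above the free side, aligned with the tray (top crop: blade left of the other two, handles at the bottom). Lowering.

Call:
arm_command(
  slide=[
    [2, -1, 20],
    [2, -1, 25],
    [1, 0, 25],
    [0, 0, 16],
    [0, 0, 8],
    [0, 0, 0],
    [0, 0, 0],
  ],
  turn=[0, 0, 0, 0, 0, 0, 0],
  grip=[1, 1, 1, 1, 1, 1, 1],
)

```text
clock: 8.83
position: [0.5372, 0.2384, 0.028]
ee_rot: [0.997, 0.083, 0.0, -0.0]
ft_force: [-0.8, -1.3, -0.3]
grip_width: 0.279
```

```bash
python3 - <<'E'
from h import *
st()
E
```

```text
{'clock': 8.8333, 'joint_pos': [-1.0044, 0.5164, 0.6373, 1.7945, -0.3689, 0.9518, -1.6158], 'position': [0.5372, 0.2384, 0.028], 'ee_rot': [0.9965, 0.0833, 0.0002, -0.0001], 'ft_force': [-0.8302, -1.3284, -0.2702], 'torque': [0.0558, -0.0586, -0.0291], 'grip_width': 0.2792}
rot
 [[ 9.861e-01  1.661e-01  4.000e-04]
 [ 1.661e-01 -9.861e-01  1.000e-04]
 [ 4.000e-04 -1.000e-04 -1.000e+00]]
```

Call:
arm_command(
  slide=[
    [-2, 1, 7],
    [0, 0, 6],
    [0, 0, 2],
    [0, 0, 1],
    [0, 0, 0],
    [0, 0, 0],
  ],
  turn=[0, 0, 0, 0, 0, 0],
  grip=[1, 1, 1, 1, 1, 1],
)

```text
clock: 9.33
position: [0.5351, 0.2372, 0.0115]
ee_rot: [0.997, 0.083, 0.0, -0.0]
ft_force: [0.0, 0.2, -0.4]
grip_width: 0.277
```

Call:
arm_command(
  slide=[
    [0, 0, 1],
    [0, 0, 0.5],
    [0, 0, 0],
    [0, 0, 0],
  ],
  turn=[0, 0, 0, 0],
  grip=[1, 1, 1, 1],
)

```text
clock: 9.67
position: [0.5352, 0.2372, 0.0099]
ee_rot: [0.997, 0.083, 0.0, -0.0]
ft_force: [-0.1, 0.2, -0.1]
grip_width: 0.272
```

Call:
arm_command(
  slide=[
    [0, 0, 0.5],
    [0, 0, 0.5],
    [0, 0, 0.5],
    [0, 0, 0],
    [0, 0, 0],
  ],
  turn=[0, 0, 0, 0, 0],
  grip=[1, 1, 1, 1, 1],
)

```text
clock: 10.08
position: [0.5353, 0.2372, 0.0096]
ee_rot: [0.997, 0.083, 0.0, -0.0]
ft_force: [-4.6, -1.4, 15.0]
grip_width: 0.273
```

In contact. Easing off half a millimetre, then opening partly.

Call:
arm_command(
  slide=[
    [0, 0, -0.5],
    [0, 0, -0.3],
    [0, 0, 0],
    [0, 0, 0],
    [0, 0, 0],
    [0, 0, 0],
  ],
  turn=[0, 0, 0, 0, 0, 0],
  grip=[1, 0.65, 0.55, 0.55, 0.55, 0.55],
)

```text
clock: 10.58
position: [0.5349, 0.2371, 0.009]
ee_rot: [0.997, 0.083, -0.0, 0.0]
ft_force: [-0.1, -0.4, 0.0]
grip_width: 0.449
```

Call:
arm_command(
  slide=[
    [0, 0, -5],
    [0, 0, -15],
    [0, 0, -30],
    [0, 0, -38],
    [0, 0, -38],
    [0, 0, -38],
    [0, 0, -38],
    [0, 0, -15],
  ],
  turn=[0, 0, 0, 0, 0, 0, 0, 0],
  grip=[0.55, 0.55, 0.55, 0.55, 0.55, 0.55, 0.55, 0.55],
)

```text
clock: 11.25
position: [0.5367, 0.2372, 0.2319]
ee_rot: [0.997, 0.083, 0.003, -0.002]
ft_force: [0.3, 0.1, 0.2]
grip_width: 0.45
```

```bash
python3 - <<'E'
from h import *
st()
im=manip.camera('scene'); tip('driver_grip','scene',3);tip('driver_tip','scene',3)
im2=manip.camera('top')
cv2.imwrite('pics/s5.png',np.hstack([im[120:320,260:500].repeat(2,0).repeat(2,1),im2[120:320,170:370].repeat(2,0).repeat(2,1)[:, :320]]))
plan([(470,-204.5,225,None)],step=38)
E
```

```text
{'clock': 11.25, 'joint_pos': [-1.1023, 0.2856, 0.7431, 1.606, -0.1996, 1.3211, -1.7356], 'position': [0.5367, 0.2372, 0.2319], 'ee_rot': [0.9965, 0.083, 0.0028, -0.0017], 'ft_force': [0.2504, 0.14, 0.1661], 'torque': [-0.0169, 0.0225, 0.0058], 'grip_width': 0.4504}
rot
 [[ 0.9862  0.1654  0.0053]
 [ 0.1654 -0.9862  0.0038]
 [ 0.0059 -0.0029 -1.    ]]
driver_grip scene 0.95 [0.5409 0.235  0.02  ]
driver_grip scene 0.35 [ 0.4847 -0.183   0.1174]
driver_tip scene 0.6 [ 0.546  -0.17    0.0041]
driver_tip scene 0.58 [0.6743 0.2612 0.018 ]
driver_tip scene 0.15 [ 0.5246 -0.1961  0.1143]
#wp end row 12 [ 470.  -204.5  225. ] 9.6
{"slide": [[-11.4, 35.4, 0.1], [-11.4, 35.4, 0.1], [-11.5, 35.4, 0.1], [-11.4, 35.4, 0.1], [-11.5, 35.4, 0.1], [-11.4, 35.4, 0.1], [-11.5, 35.4, 0.1], [-11.4, 35.4, 0.0], [-11.5, 35.4, 0.1], [-11.4, 35.4, 0.0]], "turn": [-0.0, -0.0, -0.0, -0.0, -0.0, -0.0, -0.0, -0.0, -0.0, -0.0]}
{"slide": [[-11.5, 35.3, 0.1], [-11.4, 35.4, 0.0]], "turn": [-0.0, -0.0]}
```

View pics/s5.png

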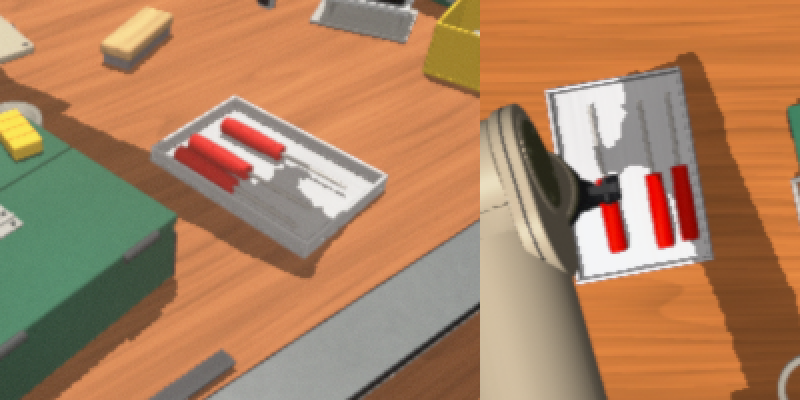

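The driver lies flat in the free side: handle at (615,225) and tip at (590,105) in the right crop, level with the others. Next I'll measure the lock more precisely.

```bash
python3 - <<'E'
from h import *
for n in('top','scene'):
    im=manip.camera(n)
    for t in('dial_knob','lock','staple','shackle_bow'): tip(t,n,1)
    if n=='top':
        r=manip.cut_out('lock',n)
        for x in r[:2]:
            m=x['pixels']; ys,xs=np.nonzero(m); print(x['score'],m.sum(),xs.mean(),ys.mean())
        b=im[200:265,380:445]; b=cv2.resize(b,(560,560),interpolation=cv2.INTER_CUBIC)
        # overlay model
        def mark(P,c):
            u=proj('top',P); q=((u-[380,200]+.5)*560/65).astype(int); cv2.circle(b,tuple(q.tolist()),2,c,-1)
        L=np.array([.4695,-.2047]);th=.17
        Rr=np.array([[np.cos(th),-np.sin(th)],[np.sin(th),np.cos(th)]])
        def lp(x,y,z): v=L+Rr@[x,y]; return [v[0],v[1],.1+z]
        for a in np.linspace(0,6.28,40):
            mark(lp(.012*np.cos(a),.012*np.sin(a),.039),(0,0,255)); mark(lp(.0205*np.cos(a),.0205*np.sin(a),.0255),(0,255,0))
        for x in np.linspace(-1,1,15):
            for s in(-1,1): mark(lp(.023*x,.025*s,.022),(255,0,0)); mark(lp(.023*s,.025*x,.022),(255,0,0))
        C=np.array([.4992,-.1825]);
        for y in np.linspace(-.014,.014,9):
            v=C+Rr@[0,y]; mark([v[0],v[1],.1265],(0,255,255))
        cv2.imwrite('pics/l1.png',b)
E
```

```text
dial_knob top 0.76 [ 0.4666 -0.2032  0.1355]
lock top 0.96 [ 0.4725 -0.2053  0.102 ]
staple top 0.45 [ 0.4829 -0.1842  0.1115]
shackle_bow top 0.47 [ 0.5239 -0.1943  0.1149]
0.76 466 407.46781115879827 242.35836909871244
0.6 251 235.31474103585657 227.90438247011951
dial_knob scene 0.63 [ 0.4685 -0.204   0.1343]
lock scene 0.76 [ 0.4684 -0.2087  0.1053]
staple scene 0.71 [ 0.5019 -0.1823  0.1259]
shackle_bow scene 0.65 [ 0.4705 -0.2104  0.1   ]
```

View pics/l1.png

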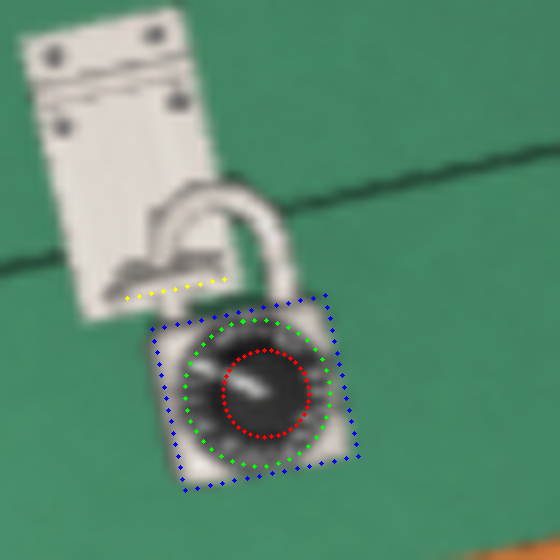

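Overlay shows body, disc and knob agree within about 1 mm. The pointer leads to (195,365), roughly 55 to 60° CCW of the index.

```bash
python3 - <<'E'
from h import *
plan([(470,-204.3,225,68),(470,-204.3,160,68)],step=38)
E
```

```text
#wp end row 12 [ 470.  -204.3  225. ] 68.0
#wp end row 14 [ 470.  -204.3  160. ] 68.0
{"slide": [[-11.5, 35.4, 0.1], [-14.4, 34.3, 0.1], [-17.3, 32.9, 0.1], [-20.1, 31.3, 0.1], [-22.6, 29.5, 0.1], [-25.1, 27.4, 0.1], [-27.3, 25.2, 0.1], [-29.3, 22.8, 0.1], [-31.2, 20.3, 0.0], [-32.8, 17.6, 0.1]], "turn": [-4.9, -4.9, -4.9, -4.9, -4.9, -4.8, -4.9, -4.8, -4.9, -4.8]}
{"slide": [[-34.1, 14.7, 0.0], [-35.3, 11.8, 0.1], [0.0, -0.0, 32.5], [0.0, -0.0, 32.5]], "turn": [-4.9, -4.8, -0.0, -0.0]}
```

Call:
arm_command(
  slide=[
    [-6, 17, 0],
    [-14, 34, 0],
    [-17, 33, 0],
    [-20, 31, 0],
    [-23, 30, 0],
    [-25, 27, 0],
    [-27, 25, 0],
    [-29, 23, 0],
    [-31, 20, 0],
    [-33, 18, 0],
  ],
  turn=[-5, -5, -5, -5, -5, -5, -5, -5, -5, -5],
  grip=[0.5, 0.5, 0.5, 0.5, 0.5, 0.5, 0.5, 0.5, 0.5, 0.5],
)

```text
clock: 12.83
position: [0.4868, -0.113, 0.2263]
ee_rot: [0.867, 0.499, 0.001, -0.0]
ft_force: [0.1, 0.1, 0.1]
grip_width: 0.498
```

Call:
arm_command(
  slide=[
    [-34, 15, 0],
    [-35, 12, 0],
    [-18, 5, 0],
    [0, 0, 0],
    [0, 0, 0],
  ],
  turn=[-5, -4, 0, 0, 0],
  grip=[0.5, 0.5, 0.5, 0.5, 0.5],
)

```text
clock: 13.25
position: [0.4766, -0.2047, 0.2261]
ee_rot: [0.827, 0.562, -0.0, 0.0]
ft_force: [0.3, 0.6, 0.1]
grip_width: 0.499
```

```bash
python3 - <<'E'
from h import *
st()
plan([(470,-204.3,150,68)],step=38)
E
```

```text
{'clock': 13.25, 'joint_pos': [-0.5998, 0.124, 1.0027, 1.788, -0.1085, 1.2882, 0.0527], 'position': [0.4766, -0.2047, 0.2261], 'ee_rot': [0.8271, 0.562, -0.0001, 0.0001], 'ft_force': [0.3184, 0.6438, 0.1179], 'torque': [0.0237, 0.0593, -0.0131], 'grip_width': 0.4991}
rot
 [[ 3.682e-01  9.297e-01 -1.000e-04]
 [ 9.297e-01 -3.682e-01 -2.000e-04]
 [-2.000e-04 -0.000e+00 -1.000e+00]]
#wp end row 3 [ 470.  -204.3  150. ] 68.0
{"slide": [[-0.7, -2.1, 25.4], [-0.7, -2.1, 25.3], [-0.7, -2.1, 25.4]], "turn": [0.1, 0.1, 0.2]}
```

Call:
arm_command(
  slide=[
    [-1, -3, 15],
    [-1, -3, 30],
    [0, 0, 26],
    [0, 0, 5],
    [0, 0, 0],
    [0, 0, 0],
  ],
  turn=[0, 0, 0, 0, 0, 0],
  grip=[0.5, 0.5, 0.5, 0.5, 0.5, 0.5],
)

```text
clock: 13.75
position: [0.4714, -0.2028, 0.151]
ee_rot: [0.826, 0.564, 0.0, 0.0]
ft_force: [-0.5, -0.4, 0.8]
grip_width: 0.5
```

```bash
python3 - <<'E'
from h import *
st()
im=manip.camera('scene'); 
def z(im,x,y,w,h,f): return cv2.resize(im[y:y+h,x:x+w],None,fx=f,fy=f,interpolation=cv2.INTER_CUBIC)
cv2.imwrite('pics/s6.png',z(im,185,175,110,80,7))
E
```

```text
{'clock': 13.75, 'joint_pos': [-0.5576, 0.2086, 0.9834, 1.8972, -0.1914, 1.1343, 0.1241], 'position': [0.4714, -0.2028, 0.151], 'ee_rot': [0.826, 0.5636, 0.0001, 0.0002], 'ft_force': [-0.5466, -0.3698, 0.8329], 'torque': [-0.0067, -0.0097, 0.0319], 'grip_width': 0.5001}
rot
 [[ 3.646e-01  9.312e-01  4.000e-04]
 [ 9.312e-01 -3.646e-01 -2.000e-04]
 [-1.000e-04  5.000e-04 -1.000e+00]]
```

View pics/s6.png

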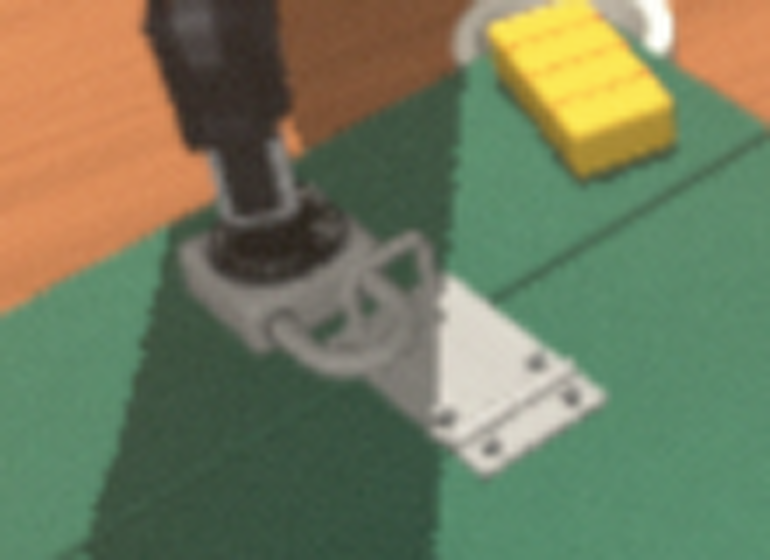

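Call:
arm_command(
  slide=[
    [-1, 0, 10],
    [-1, -1, 8],
    [0, 0, 3],
    [0, 0, 0],
    [0, 0, 0],
  ],
  turn=[0, 0, 0, 0, 0],
  grip=[0.5, 0.5, 0.5, 0.5, 0.5],
  newtons=20,
)

```text
clock: 14.22
position: [0.4689, -0.2049, 0.129]
ee_rot: [0.826, 0.563, -0.0, -0.0]
ft_force: [0.7, -0.1, -0.0]
grip_width: 0.499
```

Call:
arm_command(
  slide=[
    [0, 0, 0],
    [0, 0, 0],
    [0, 0, 0],
    [0, 0, 0],
    [0, 0, 0],
  ],
  turn=[0, 0, 0, 0, 0],
  grip=[1, 1, 1, 1, 1],
  newtons=20,
)

```text
clock: 14.63
position: [0.4694, -0.2049, 0.1295]
ee_rot: [0.826, 0.563, 0.0, 0.0]
ft_force: [-1.2, -1.1, 4.3]
grip_width: 0.267
```

```bash
python3 - <<'E'
from h import *
st()
im=manip.camera('scene'); 
def z(im,x,y,w,h,f): return cv2.resize(im[y:y+h,x:x+w],None,fx=f,fy=f,interpolation=cv2.INTER_CUBIC)
cv2.imwrite('pics/s7.png',z(im,195,175,80,60,9))
E
```

```text
{'clock': 14.6333, 'joint_pos': [-0.5344, 0.2412, 0.9723, 1.9226, -0.2246, 1.0909, 0.155], 'position': [0.4694, -0.2049, 0.1295], 'ee_rot': [0.8262, 0.5633, 0.0003, 0.0003], 'ft_force': [-1.238, -1.1292, 4.2534], 'torque': [-0.0807, -0.0588, 0.0157], 'grip_width': 0.2674}
rot
 [[ 3.654e-01  9.309e-01  9.000e-04]
 [ 9.309e-01 -3.654e-01 -1.000e-04]
 [ 2.000e-04  8.000e-04 -1.000e+00]]
```

View pics/s7.png

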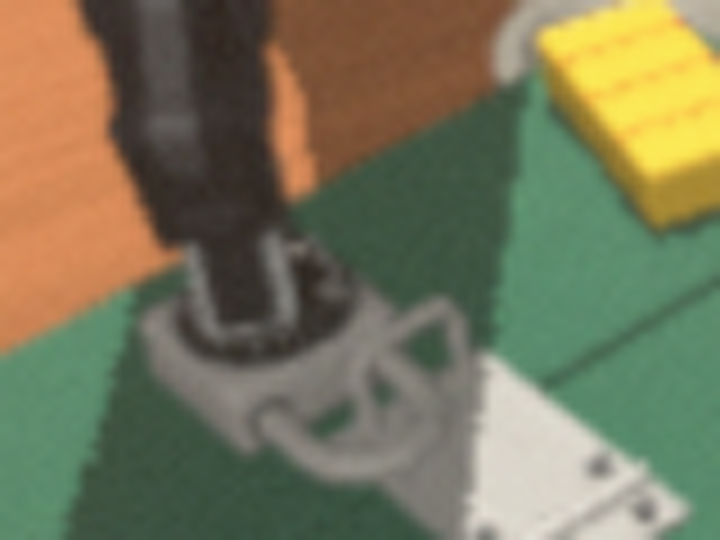

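Fingers have closed on the knob at 23 mm. Pressing down slightly so the body stays put while the dial turns clockwise.

Call:
arm_command(
  slide=[
    [0, 0, 0.5],
    [0, 0, 0.5],
    [0, 0, 0],
  ],
  turn=[0, 0, 2],
  grip=[1, 1, 1],
  newtons=35,
)

```text
clock: 14.93
position: [0.4695, -0.205, 0.1293]
ee_rot: [0.836, 0.549, 0.001, -0.0]
ft_force: [-5.6, 2.1, 18.8]
grip_width: 0.256
```

Call:
arm_command(
  slide=[
    [0, 0, 0],
    [0, 0, 0],
    [0, 0, 0],
    [0, 0, 0],
    [0, 0, 0],
    [0, 0, 0],
    [0, 0, 0],
    [0, 0, 0],
  ],
  turn=[5, 5, 5, 5, 5, 5, 5, 0],
  grip=[1, 1, 1, 1, 1, 1, 1, 1],
)

```text
clock: 15.6
position: [0.4687, -0.2042, 0.1292]
ee_rot: [0.963, 0.269, -0.0, -0.001]
ft_force: [-10.7, 6.9, 27.3]
grip_width: 0.252
```

```bash
python3 - <<'E'
from h import *
st()
im=manip.camera('scene'); im2=manip.camera('top')
def z(im,x,y,w,h,f): return cv2.resize(im[y:y+h,x:x+w],None,fx=f,fy=f,interpolation=cv2.INTER_CUBIC)
cv2.imwrite('pics/s8.png',np.hstack([z(im,195,175,80,60,7),z(im2,380,200,30,60,7)]))
tip('dial_knob','scene');r=manip.tip_of('lock','scene');print(r[0].keys())
E
```

```text
{'clock': 15.6, 'joint_pos': [-0.6332, 0.2884, 1.1042, 1.9255, -0.2903, 1.1031, -0.437], 'position': [0.4687, -0.2042, 0.1292], 'ee_rot': [0.963, 0.2694, -0.0003, -0.0013], 'ft_force': [-10.7343, 6.8883, 27.3178], 'torque': [1.5781, 2.3215, 0.0166], 'grip_width': 0.2524}
rot
 [[ 8.549e-01  5.188e-01 -1.200e-03]
 [ 5.188e-01 -8.549e-01  2.300e-03]
 [ 2.000e-04 -2.600e-03 -1.000e+00]]
dial_knob scene 0.5 [ 0.4654 -0.2053  0.132 ]
dict_keys(['xyz', 'score'])
```

View pics/s8.png

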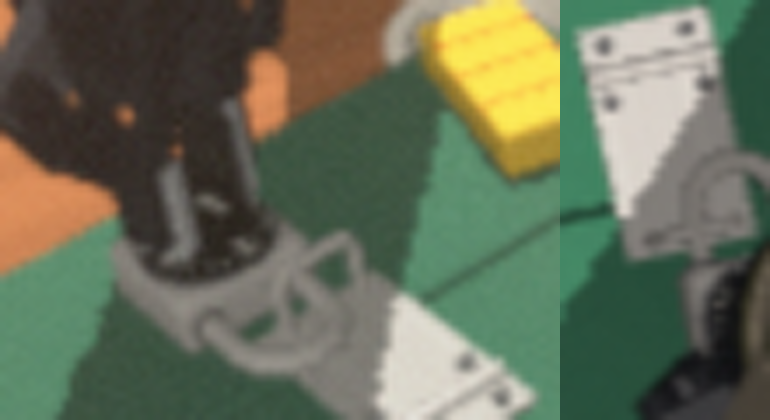

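```bash
cat >> h.py <<'E'
def z_(im,x,y,w,h,f): return cv2.resize(im[y:y+h,x:x+w],None,fx=f,fy=f,interpolation=cv2.INTER_CUBIC)
def dialover(im,x,y,w,h,f,L,th,angs,cn='scene'):
    b=z_(im,x,y,w,h,f)
    Rr=np.array([[np.cos(th),-np.sin(th)],[np.sin(th),np.cos(th)]])
    def mark(X,Y,Z,c,r=1):
        v=np.array(L)+Rr@[X,Y]; u=proj(cn,[v[0],v[1],.1+Z]); q=((u-[x,y]+.5)*f).astype(int); cv2.circle(b,tuple(q.tolist()),r,c,-1)
    for a in np.linspace(0,2*np.pi,60): mark(.0205*np.cos(a),.0205*np.sin(a),.0255,(0,255,0)); mark(.012*np.cos(a),.012*np.sin(a),.039,(0,0,255))
    for s in np.linspace(-1,1,20):
        for k in(-1,1): mark(.023*s,.025*k,.022,(255,0,0)); mark(.023*k,.025*s,.022,(255,0,0))
    cols=[(0,255,255),(255,0,255),(255,255,0)]
    for a,c in zip(angs,cols):
        for rr in(.015,.018,.0205): mark(rr*np.cos(a),rr*np.sin(a),.0255,c,2)
    return b
E
python3 - <<'E'
from h import *
im=manip.camera('scene')
b=dialover(im,195,175,70,50,8,(.4690,-.2045),.17,[0,.26,.52])
cv2.imwrite('pics/s9.png',np.vstack([b[:, :],])); cv2.imwrite('pics/s9b.png',z_(im,195,175,70,50,8))
E
```

```text
(no output)
```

View pics/s9.png

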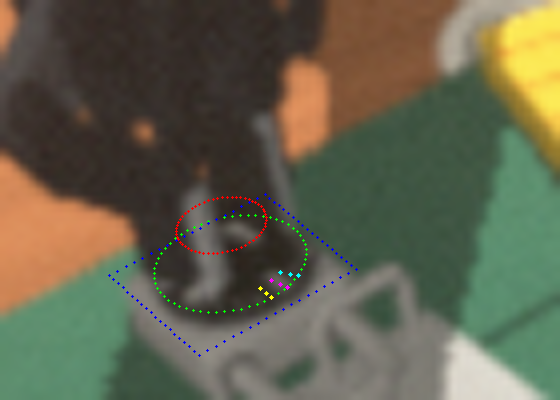

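View pics/s9b.png

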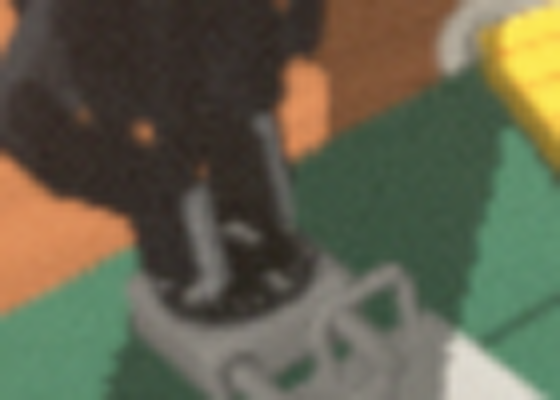

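The pointer spot on the disc at (275,278) matches the magenta overlay, so about 0.3 rad remain. I'll ease the side load and turn on.

Call:
arm_command(
  slide=[
    [0, -0.7, -0.6],
    [0, 0, 0],
    [0, 0, 0],
    [0, 0, 0],
    [0, 0, 0],
  ],
  turn=[0, 5, 5, 5, 0],
  grip=[1, 1, 1, 1, 1],
)

```text
clock: 16.27
position: [0.4684, -0.2037, 0.1293]
ee_rot: [0.99, 0.141, -0.0, -0.001]
ft_force: [-7.3, 5.0, 19.0]
grip_width: 0.261
```

```bash
python3 - <<'E'
from h import *
st()
im=manip.camera('scene')
b=dialover(im,195,175,70,50,8,(.4695,-.2045),.17,[-.2,0,.2])
cv2.imwrite('pics/s10.png',b); cv2.imwrite('pics/s10b.png',z_(im,195,175,70,50,8))
E
```

```text
{'clock': 16.2667, 'joint_pos': [-0.6771, 0.3145, 1.1646, 1.928, -0.3241, 1.1093, -0.6691], 'position': [0.4684, -0.2037, 0.1293], 'ee_rot': [0.99, 0.1414, -0.0004, -0.0009], 'ft_force': [-7.3252, 4.9915, 18.9966], 'torque': [1.1827, 1.5545, -0.0044], 'grip_width': 0.2608}
rot
 [[ 9.600e-01  2.799e-01 -1.100e-03]
 [ 2.799e-01 -9.600e-01  1.700e-03]
 [-6.000e-04 -2.000e-03 -1.000e+00]]
```

View pics/s10.png

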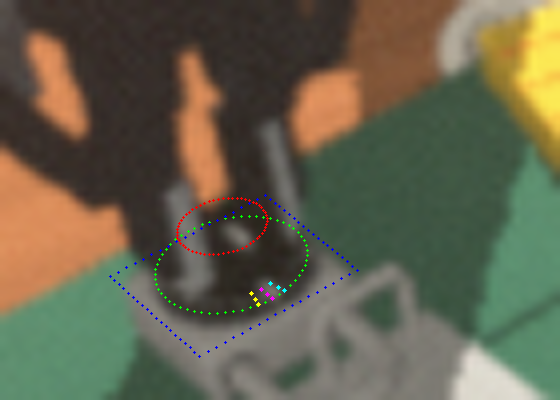

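View pics/s10b.png

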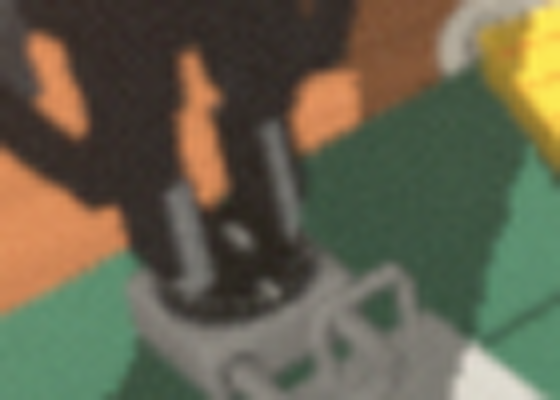

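Pointer spot now at (268,290), about 0.1 rad before the index. Turning 5° more, then opening so that the detent can settle.

Call:
arm_command(
  slide=[
    [0, -0.5, -0.3],
    [0, 0, 0],
    [0, 0, 0],
    [0, 0, 0],
    [0, 0, 0],
    [0, 0, 0],
  ],
  turn=[2, 3, 0, 0, 0, 0],
  grip=[1, 1, 1, 0.5, 0.5, 0.5],
)

```text
clock: 16.82
position: [0.4684, -0.2035, 0.1288]
ee_rot: [0.995, 0.101, -0.0, -0.0]
ft_force: [0.4, 0.3, -1.0]
grip_width: 0.503
```

Call:
arm_command(
  slide=[
    [0, 0, -15],
    [0, 0, -35],
    [0, 0, -35],
    [0, 0, -20],
    [0, 0, 0],
  ],
  turn=[0, 0, 0, 0, 0],
  grip=[0.5, 0.3, 0, 0, 0],
)

```text
clock: 17.23
position: [0.4702, -0.2047, 0.2376]
ee_rot: [0.995, 0.101, 0.003, 0.0]
ft_force: [1.0, 0.3, 0.5]
grip_width: 0.998
```

```bash
python3 - <<'E'
from h import *
st()
im=manip.camera('scene')
for t in('dial_knob','lock','staple','shackle_bow','toe_end'): tip(t,'scene',1)
b=dialover(im,200,185,50,40,11,(.4695,-.2045),.17,[-.12,0,.12])
cv2.imwrite('pics/s11.png',b[:440]); cv2.imwrite('pics/s11b.png',z_(im,200,185,50,40,11))
im=manip.camera('top');cv2.imwrite('pics/s11c.png',z_(im,375,195,60,60,8))
E
```

```text
{'clock': 17.2333, 'joint_pos': [-0.8502, 0.1304, 1.2849, 1.7943, -0.1321, 1.3075, -0.9029], 'position': [0.4702, -0.2047, 0.2376], 'ee_rot': [0.9949, 0.1006, 0.0028, 0.0002], 'ft_force': [0.9898, 0.3059, 0.4781], 'torque': [0.0597, 0.0201, 0.0331], 'grip_width': 0.9984}
rot
 [[ 9.797e-01  2.002e-01  5.500e-03]
 [ 2.002e-01 -9.797e-01  1.000e-04]
 [ 5.400e-03  1.000e-03 -1.000e+00]]
dial_knob scene 0.68 [ 0.4679 -0.207   0.1327]
lock scene 0.89 [ 0.4694 -0.2098  0.1012]
staple scene 0.61 [ 0.5045 -0.1813  0.1275]
shackle_bow scene 0.46 [ 0.5245 -0.196   0.1124]
toe_end scene 0.49 [ 0.484  -0.1834  0.1108]
```

View pics/s11.png

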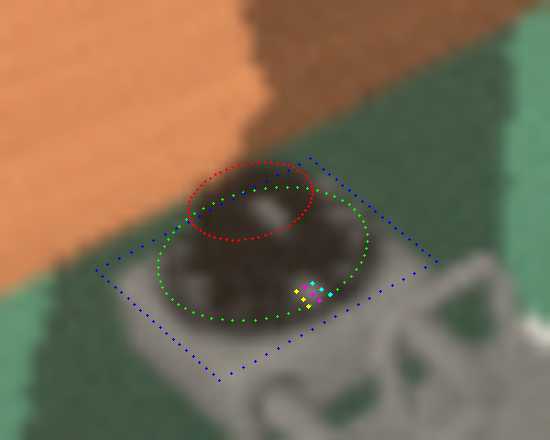

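View pics/s11b.png

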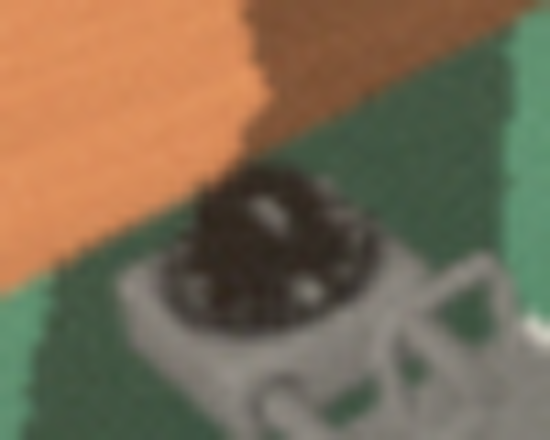

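View pics/s11c.png

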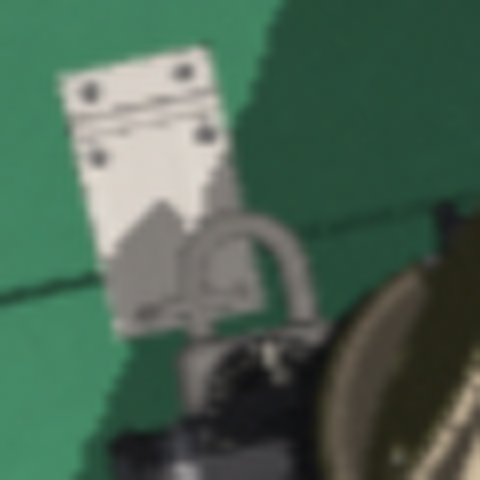

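Pointer at (308,290) lies on the overlay's zero mark at about (313,293), well short of the 0.26 rad to a neighbouring click. Now gripping the body.

Call:
arm_command(
  slide=[
    [0, 0, 10],
    [0, 0, 30],
    [0, 0, 30],
    [0, 0, 10],
    [0, 0, 0],
    [0, 0, 0],
  ],
  turn=[1, 0, 0, 0, 0, 0],
  grip=[0, 0, 0, 0, 0, 0],
)

```text
clock: 18.08
position: [0.4682, -0.2043, 0.1542]
ee_rot: [0.996, 0.091, -0.001, 0.0]
ft_force: [0.2, -0.6, 0.5]
grip_width: 1.0
```

```bash
python3 - <<'E'
from h import *
st()
im=manip.camera('scene')
for t in('dial_knob','lock'): tip(t,'scene',1)
cv2.imwrite('pics/s12.png',z_(im,180,165,90,70,8))
plan([(469.2,-204.5,103,10.5)])
E
```

```text
{'clock': 18.0833, 'joint_pos': [-0.7201, 0.2729, 1.2009, 1.9024, -0.277, 1.1535, -0.8049], 'position': [0.4682, -0.2043, 0.1542], 'ee_rot': [0.9958, 0.0914, -0.0006, 0.0004], 'ft_force': [0.2063, -0.6333, 0.4932], 'torque': [0.0201, -0.0014, 0.0352], 'grip_width': 1.0003}
rot
 [[ 9.833e-01  1.820e-01 -1.100e-03]
 [ 1.820e-01 -9.833e-01 -9.000e-04]
 [-1.300e-03  7.000e-04 -1.000e+00]]
dial_knob scene 0.63 [ 0.4674 -0.2065  0.1326]
lock scene 0.56 [ 0.468  -0.2073  0.0995]
#wp end row 2 [ 469.2 -204.5  103. ] 10.5
{"slide": [[-0.1, 0.2, 26.2], [-0.1, 0.2, 26.1]], "turn": [0.0, 0.1]}
```

View pics/s12.png

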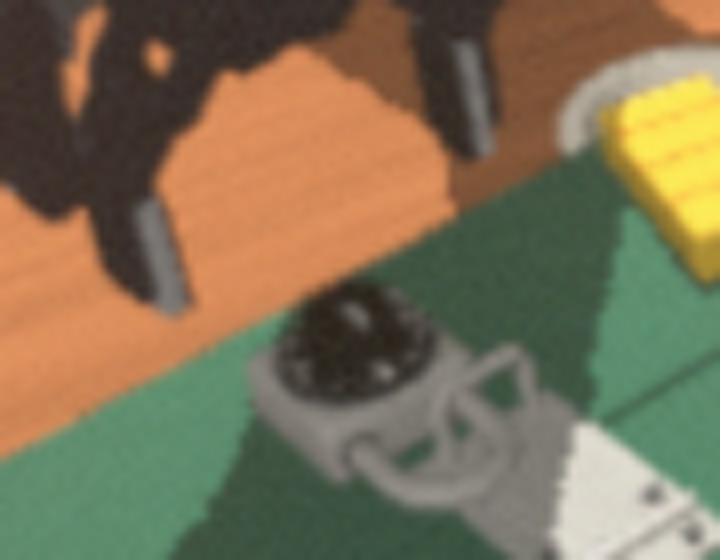

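Open fingers straddle the lock, with the knob at (350,330). Descending and closing.

Call:
arm_command(
  slide=[
    [0, 0, 15],
    [0, 0, 22],
    [0, 0, 10],
    [0, 0, 4],
    [0, 0, 0],
    [0, 0, 0],
  ],
  turn=[0, 0, 0, 0, 0, 0],
  grip=[0, 0, 0, 0, 0, 0],
)

```text
clock: 18.73
position: [0.469, -0.204, 0.1039]
ee_rot: [0.996, 0.092, 0.0, 0.0]
ft_force: [0.4, -0.8, 0.5]
grip_width: 1.001
```

Call:
arm_command(
  slide=[
    [0, 0, 0],
    [0, 0, 0],
    [0, 0, 0],
    [0, 0, 0],
    [0, 0, 0],
    [0, 0, 0],
  ],
  turn=[0, 0, 0, 0, 0, 0],
  grip=[1, 1, 1, 1, 1, 1],
  newtons=30,
)

```text
clock: 19.23
position: [0.4689, -0.2037, 0.1036]
ee_rot: [0.996, 0.092, 0.0, -0.0]
ft_force: [-1.1, 2.1, 5.9]
grip_width: 0.579
```

```bash
python3 - <<'E'
from h import *
st()
im=manip.camera('scene')
for t in('dial_knob','lock','shackle_bow','staple'): tip(t,'scene',1)
cv2.imwrite('pics/s13.png',z_(im,180,165,90,70,8))
E
```

```text
{'clock': 19.2333, 'joint_pos': [-0.6359, 0.3551, 1.1252, 1.9528, -0.3688, 1.0598, -0.7361], 'position': [0.4689, -0.2037, 0.1036], 'ee_rot': [0.9957, 0.0921, 0.0005, -0.0001], 'ft_force': [-1.1147, 2.1342, 5.9164], 'torque': [0.2083, 0.3048, -0.0264], 'grip_width': 0.5795}
rot
 [[ 9.830e-01  1.834e-01  9.000e-04]
 [ 1.834e-01 -9.830e-01  4.000e-04]
 [ 9.000e-04 -2.000e-04 -1.000e+00]]
dial_knob scene 0.75 [ 0.4684 -0.2062  0.1345]
lock scene 0.67 [ 0.4701 -0.2094  0.102 ]
shackle_bow scene 0.54 [ 0.5264 -0.1935  0.1125]
staple scene 0.72 [ 0.5008 -0.1801  0.1262]
```

View pics/s13.png

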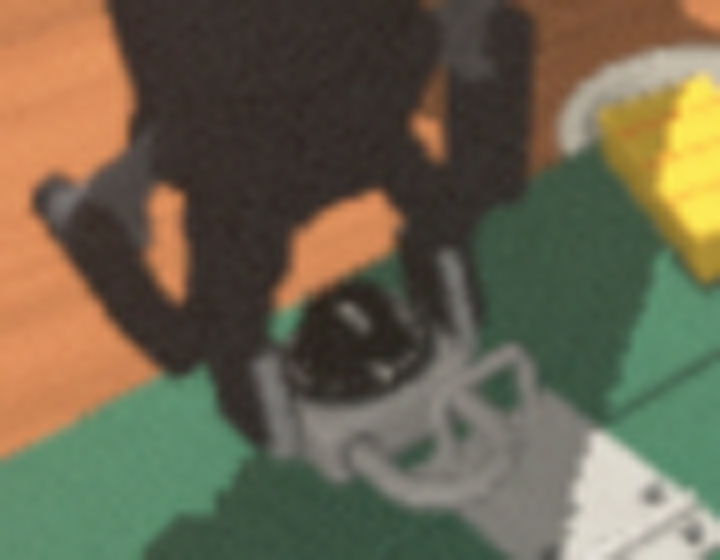

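Lock held at 49 mm opening. I'll raise the grip force and pull straight back along the tool's −x, watching the force.

Call:
arm_command(
  slide=[
    [0, 0, -0.5],
    [0, 0, 0],
    [-2, 0, 0],
    [-4, 0, 0],
    [-4, 0, 0],
    [-2, 0, 0],
    [0, 0, 0],
  ],
  turn=[0, 0, 0, 0, 0, 0, 0],
  grip=[1, 1, 1, 1, 1, 1, 1],
  newtons=60,
)

```text
clock: 20.07
position: [0.4566, -0.2062, 0.1038]
ee_rot: [0.996, 0.092, 0.0, -0.0]
ft_force: [1.0, 0.7, 7.5]
grip_width: 0.568
```

Call:
arm_command(
  slide=[
    [-2, 0, 0],
    [-2, 0, 0],
    [-2, 0, 0],
    [0, 0, 0],
  ],
  turn=[0, 0, 0, 0],
  grip=[1, 1, 1, 1],
)

```text
clock: 20.4
position: [0.4514, -0.2071, 0.1039]
ee_rot: [0.996, 0.092, 0.001, 0.0]
ft_force: [3.9, -0.1, 5.4]
grip_width: 0.569
```

Call:
arm_command(
  slide=[
    [-2, 0, -0.3],
    [-2, 0, 0],
    [-1, 0, 0],
    [0, 0, 0],
  ],
  turn=[0, 0, 0, 0],
  grip=[1, 1, 1, 1],
)

```text
clock: 20.73
position: [0.4461, -0.2077, 0.1039]
ee_rot: [0.996, 0.092, 0.0, -0.0]
ft_force: [4.2, 1.6, 3.1]
grip_width: 0.571
```

Steady 4 N, so the shackle is sliding rather than locked. Continuing.

Call:
arm_command(
  slide=[
    [-2, 0, 0],
    [-2, 0, 0],
    [-2, 0, 0],
    [0, 0, 0],
  ],
  turn=[0, 0, 0, 0],
  grip=[1, 1, 1, 1],
)

```text
clock: 21.07
position: [0.4401, -0.2088, 0.1039]
ee_rot: [0.996, 0.092, 0.0, -0.0]
ft_force: [3.1, 1.0, 3.0]
grip_width: 0.571
```

```bash
python3 - <<'E'
from h import *
st()
im=manip.camera('scene')
for t in('dial_knob','lock','shackle_bow','staple','toe_end'): tip(t,'scene',1)
cv2.imwrite('pics/s14.png',z_(im,180,165,90,70,8))
E
```

```text
{'clock': 21.0667, 'joint_pos': [-0.6883, 0.2836, 1.1819, 2.0122, -0.3059, 1.0398, -0.7484], 'position': [0.4401, -0.2088, 0.1039], 'ee_rot': [0.9957, 0.0923, 0.0004, -0.0002], 'ft_force': [3.1414, 1.016, 2.9583], 'torque': [0.1795, -0.8963, 0.072], 'grip_width': 0.571}
rot
 [[ 9.830e-01  1.838e-01  8.000e-04]
 [ 1.838e-01 -9.830e-01  4.000e-04]
 [ 9.000e-04 -3.000e-04 -1.000e+00]]
dial_knob scene 0.46 [ 0.4374 -0.2097  0.1329]
lock scene 0.68 [ 0.4404 -0.2148  0.1015]
shackle_bow scene 0.51 [ 0.5069 -0.1985  0.115 ]
staple scene 0.66 [ 0.5042 -0.1813  0.1287]
toe_end scene 0.46 [ 0.4689 -0.1841  0.1127]
```

View pics/s14.png

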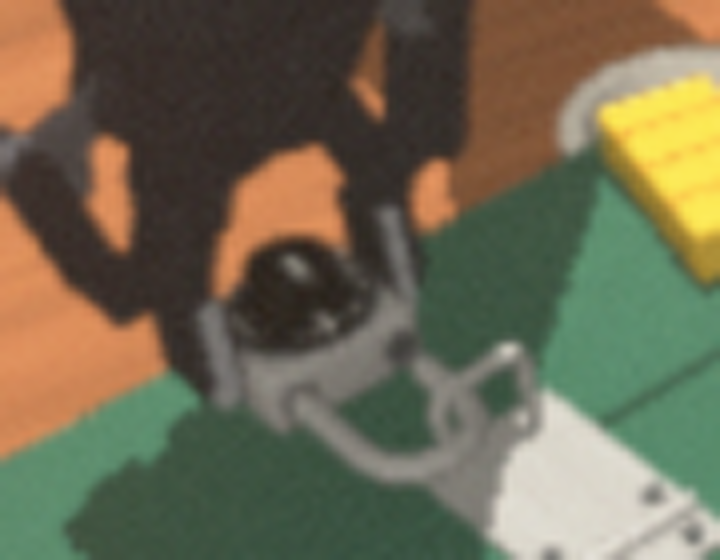

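The toe has left the body, with the hole at (400,345) and the toe at about (420,365). Pulling on to the end stop.

Call:
arm_command(
  slide=[
    [-1, 0, 0],
    [-1, 0, 0],
    [-1, 0, 0],
    [0, 0, 0],
  ],
  turn=[0, 0, 0, 0],
  grip=[1, 1, 1, 1],
)

```text
clock: 21.7
position: [0.4374, -0.2093, 0.1039]
ee_rot: [0.996, 0.092, 0.0, -0.0]
ft_force: [5.7, 2.5, 3.1]
grip_width: 0.564
```

Call:
arm_command(
  slide=[
    [-1, 0, 0],
    [-1, 0, 0],
    [0, 0, 0],
  ],
  turn=[0, 0, 0],
  grip=[1, 1, 1],
)

```text
clock: 21.95
position: [0.4363, -0.2094, 0.1039]
ee_rot: [0.996, 0.092, 0.001, 0.0]
ft_force: [9.3, 3.1, -1.2]
grip_width: 0.57
```

Call:
arm_command(
  slide=[
    [-0.5, 0, 0],
    [-0.5, 0, 0],
    [0, 0, 0],
    [0, 0, 0],
  ],
  turn=[0, 0, 0, 0],
  grip=[1, 1, 1, 1],
)

```text
clock: 22.28
position: [0.4361, -0.2094, 0.104]
ee_rot: [0.996, 0.093, 0.002, 0.0]
ft_force: [13.1, 3.7, -4.5]
grip_width: 0.569
```

It stopped moving at 13 N, so the end stop is reached and the shackle fully open. Now forward about 37 mm.

Call:
arm_command(
  slide=[
    [2, 0, 0],
    [5, 0, 0],
    [6, 0, 0],
    [6, 0, 0],
    [6, 0, 0],
    [5, 0, 0],
    [2, 0, 0],
    [0, 0, 0],
  ],
  turn=[0, 0, 0, 0, 0, 0, 0, 0],
  grip=[1, 1, 1, 1, 1, 1, 1, 1],
)

```text
clock: 22.95
position: [0.463, -0.2061, 0.1038]
ee_rot: [0.996, 0.091, -0.002, 0.0]
ft_force: [-10.8, -0.5, 18.4]
grip_width: 0.566
```

```bash
python3 - <<'E'
from h import *
st()
im=manip.camera('scene')
for t in('dial_knob','lock','shackle_bow','staple','toe_end'): tip(t,'scene',1)
im2=manip.camera('top')
for t in('staple','toe_end','shackle_bow'): tip(t,'top',1)
cv2.imwrite('pics/s15.png',np.hstack([z_(im,190,175,65,70,8),z_(im2,385,195,35,70,8)]))
plan([(472.5,-202.6,104,10.6)])
E
```

```text
{'clock': 22.95, 'joint_pos': [-0.64, 0.3483, 1.1338, 1.9598, -0.3588, 1.0621, -0.7374], 'position': [0.463, -0.2061, 0.1038], 'ee_rot': [0.9959, 0.0908, -0.0024, 0.0001], 'ft_force': [-10.7696, -0.4618, 18.4062], 'torque': [-0.3812, 2.0469, -0.009], 'grip_width': 0.5658}
rot
 [[ 9.835e-01  1.808e-01 -4.800e-03]
 [ 1.808e-01 -9.835e-01 -6.000e-04]
 [-4.900e-03 -3.000e-04 -1.000e+00]]
dial_knob scene 0.47 [ 0.4601 -0.2083  0.1336]
shackle_bow scene 0.71 [ 0.533  -0.1938  0.1115]
staple scene 0.57 [ 0.5038 -0.1846  0.1271]
toe_end scene 0.51 [ 0.4949 -0.1851  0.1147]
staple top 0.86 [ 0.503  -0.1835  0.124 ]
toe_end top 0.66 [ 0.4952 -0.1832  0.111 ]
shackle_bow top 0.5 [ 0.5341 -0.1958  0.1098]
#wp end row 1 [ 472.5 -202.6  104. ] 10.6
{"slide": [[10.0, -1.7, -0.2]], "turn": [-0.2]}
```

View pics/s15.png

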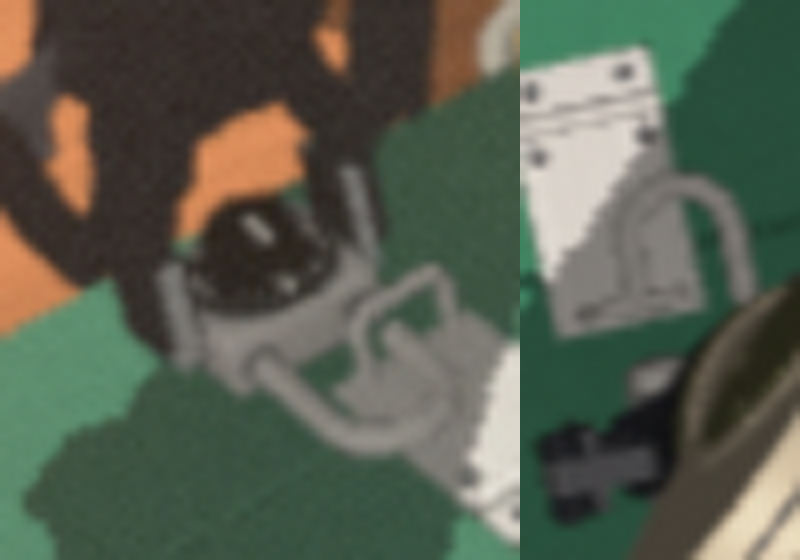

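Both Fz (18 N) and Fx point to the lock bearing down and dragging on the ledge. I'll lift it slightly before going on.

Call:
arm_command(
  slide=[
    [0, 0, -0.7],
    [0, 0, -0.5],
    [0, 0, 0],
    [0, 0, 0],
  ],
  turn=[0, 0, 0, 0],
  grip=[1, 1, 1, 1],
)

```text
clock: 23.78
position: [0.4648, -0.2039, 0.1043]
ee_rot: [0.996, 0.092, -0.001, -0.0]
ft_force: [0.6, -0.2, -3.9]
grip_width: 0.569
```

Call:
arm_command(
  slide=[
    [2, 0, 0],
    [3, 0, 0],
    [2, 0, 0],
    [0.5, 0, 0],
    [0, 0, 0],
    [0, 0, 0],
  ],
  turn=[0, 0, 0, 0, 0, 0],
  grip=[1, 1, 1, 1, 1, 1],
)

```text
clock: 24.28
position: [0.4729, -0.2029, 0.1049]
ee_rot: [0.996, 0.092, -0.0, 0.0]
ft_force: [0.4, 0.8, -3.3]
grip_width: 0.567
```

```bash
python3 - <<'E'
from h import *
st()
im=manip.camera('scene')
for t in('dial_knob','lock','shackle_bow','staple','toe_end'): tip(t,'scene',1)
im2=manip.camera('top')
for t in('staple','toe_end','shackle_bow'): tip(t,'top',1)
cv2.imwrite('pics/s16.png',np.hstack([z_(im,190,175,65,70,8),z_(im2,385,195,35,70,8)]))
E
```

```text
{'clock': 24.2833, 'joint_pos': [-0.6319, 0.363, 1.1203, 1.9427, -0.3736, 1.066, -0.7375], 'position': [0.4729, -0.2029, 0.1049], 'ee_rot': [0.9957, 0.0921, -0.0001, 0.0], 'ft_force': [0.3973, 0.7527, -3.2753], 'torque': [0.0411, 0.0178, 0.0109], 'grip_width': 0.5671}
rot
 [[ 9.830e-01  1.834e-01 -2.000e-04]
 [ 1.834e-01 -9.830e-01 -1.000e-04]
 [-2.000e-04  0.000e+00 -1.000e+00]]
dial_knob scene 0.62 [ 0.4695 -0.2051  0.1323]
lock scene 0.93 [ 0.4713 -0.2087  0.102 ]
shackle_bow scene 0.51 [ 0.5471 -0.1899  0.1124]
staple scene 0.71 [ 0.5027 -0.1816  0.1296]
toe_end scene 0.58 [ 0.5066 -0.179   0.1125]
staple top 0.96 [ 0.5035 -0.1843  0.1291]
toe_end top 0.69 [ 0.5028 -0.179   0.112 ]
shackle_bow top 0.54 [ 0.544  -0.1912  0.1152]
```

View pics/s16.png

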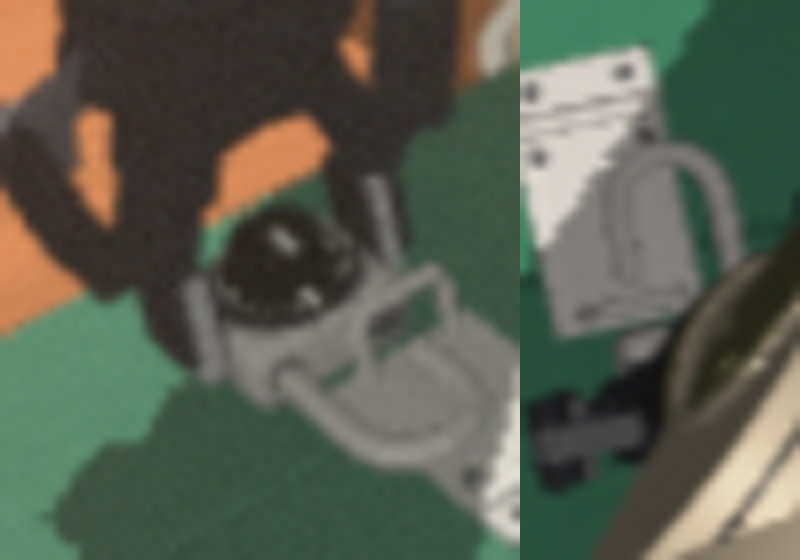

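The toe tip seems just past the hoop towards the lid, at about (405,340) in the left crop. The end-stop measurement puts the staple 30.6 mm ahead, inside the 29 to 33 window. Lifting gently, watching force.

Call:
arm_command(
  slide=[
    [0, 0, -2],
    [0, 0, -3],
    [0, 0, -2],
    [0, 0, -1],
    [0, 0, -1],
    [0, 0, 0],
  ],
  turn=[0, 0, 0, 0, 0, 0],
  grip=[1, 1, 1, 1, 1, 1],
)

```text
clock: 25.28
position: [0.473, -0.2029, 0.1142]
ee_rot: [0.996, 0.092, 0.0, -0.0]
ft_force: [0.4, 0.0, -2.9]
grip_width: 0.569
```

Call:
arm_command(
  slide=[
    [0, 0, -1],
    [0, 0, -1],
    [0, 0, -1],
    [0, 0, 0],
  ],
  turn=[0, 0, 0, 0],
  grip=[1, 1, 1, 1],
)

```text
clock: 25.62
position: [0.473, -0.2029, 0.1171]
ee_rot: [0.996, 0.092, 0.0, -0.0]
ft_force: [-0.2, 0.1, -3.1]
grip_width: 0.567
```

Call:
arm_command(
  slide=[
    [0, 0, -2],
    [0, 0, -2],
    [0, 0, -2],
    [0, 0, 0],
  ],
  turn=[0, 0, 0, 0],
  grip=[1, 1, 1, 1],
)

```text
clock: 25.95
position: [0.4732, -0.203, 0.1234]
ee_rot: [0.996, 0.092, 0.0, 0.0]
ft_force: [0.4, 0.1, -2.9]
grip_width: 0.569
```

Call:
arm_command(
  slide=[
    [0, 0, -3],
    [0, 0, -4],
    [0, 0, -4],
    [0, 0, -4],
    [0, 0, -3],
    [0, 0, 0],
  ],
  turn=[0, 0, 0, 0, 0, 0],
  grip=[1, 1, 1, 1, 1, 1],
)

```text
clock: 26.45
position: [0.4733, -0.203, 0.1417]
ee_rot: [0.996, 0.092, 0.001, 0.0]
ft_force: [0.7, 0.2, -3.8]
grip_width: 0.572
```

```bash
python3 - <<'E'
from h import *
st()
im=manip.camera('scene')
cv2.imwrite('pics/s17.png',z_(im,180,155,85,70,8))
E
```

```text
{'clock': 26.45, 'joint_pos': [-0.6904, 0.3048, 1.1745, 1.907, -0.3114, 1.132, -0.7836], 'position': [0.4733, -0.203, 0.1417], 'ee_rot': [0.9957, 0.0921, 0.0005, 0.0], 'ft_force': [0.6809, 0.2096, -3.8471], 'torque': [-0.0067, 0.0048, -0.0152], 'grip_width': 0.572}
rot
 [[ 9.830e-01  1.835e-01  1.100e-03]
 [ 1.835e-01 -9.830e-01  0.000e+00]
 [ 1.100e-03  2.000e-04 -1.000e+00]]
```

View pics/s17.png

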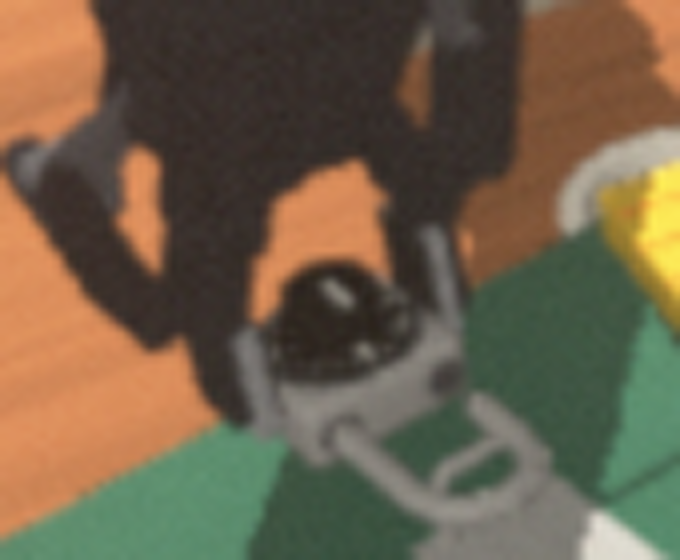

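The lock has risen past the staple top with only its own weight (3 to 4 N) on the wrist, and the shackle is open. Raising it well above 10 cm.

Call:
arm_command(
  slide=[
    [0, 0, -6],
    [0, 0, -12],
    [0, 0, -15],
    [0, 0, -15],
    [0, 0, -15],
    [0, 0, -15],
    [0, 0, -12],
    [0, 0, -8],
    [0, 0, 0],
    [0, 0, 0],
  ],
  turn=[0, 0, 0, 0, 0, 0, 0, 0, 0, 0],
  grip=[1, 1, 1, 1, 1, 1, 1, 1, 1, 1],
)

```text
clock: 27.33
position: [0.473, -0.2027, 0.239]
ee_rot: [0.996, 0.092, 0.0, -0.0]
ft_force: [0.3, 0.8, -2.6]
grip_width: 0.572
```

Call:
arm_command(
  slide=[
    [0, 0, -5],
    [0, 0, 0],
    [0, 0, 0],
    [0, 0, 0],
  ],
  turn=[0, 0, 0, 0],
  grip=[1, 1, 1, 1],
)

```text
clock: 27.67
position: [0.4728, -0.2028, 0.2436]
ee_rot: [0.996, 0.092, -0.0, -0.0]
ft_force: [-0.5, -0.3, -2.4]
grip_width: 0.568
```

```bash
python3 - <<'E'
from h import *
st()
im=manip.camera('scene')
for t in('dial_knob','lock','shackle_bow','toe_end','driver_grip'): tip(t,'scene',2)
cv2.imwrite('pics/s18.png',z_(im,140,90,110,80,7)); cv2.imwrite('pics/s18f.png',im)
E
```

```text
{'clock': 27.6667, 'joint_pos': [-0.8302, 0.1357, 1.2612, 1.7765, -0.1329, 1.3262, -0.9257], 'position': [0.4728, -0.2028, 0.2436], 'ee_rot': [0.9958, 0.092, -0.0003, -0.0], 'ft_force': [-0.4986, -0.3251, -2.4143], 'torque': [-0.0304, 0.0015, -0.0599], 'grip_width': 0.5684}
rot
 [[ 9.831e-01  1.833e-01 -6.000e-04]
 [ 1.833e-01 -9.831e-01 -0.000e+00]
 [-6.000e-04 -1.000e-04 -1.000e+00]]
dial_knob scene 0.57 [ 0.4745 -0.2061  0.2749]
lock scene 0.91 [ 0.4712 -0.2116  0.2416]
shackle_bow scene 0.52 [ 0.5445 -0.1905  0.2535]
shackle_bow scene 0.43 [ 0.5049 -0.1822  0.1267]
toe_end scene 0.71 [ 0.5052 -0.1813  0.2555]
driver_grip scene 0.77 [0.5375 0.2372 0.0198]
```

View pics/s18.png

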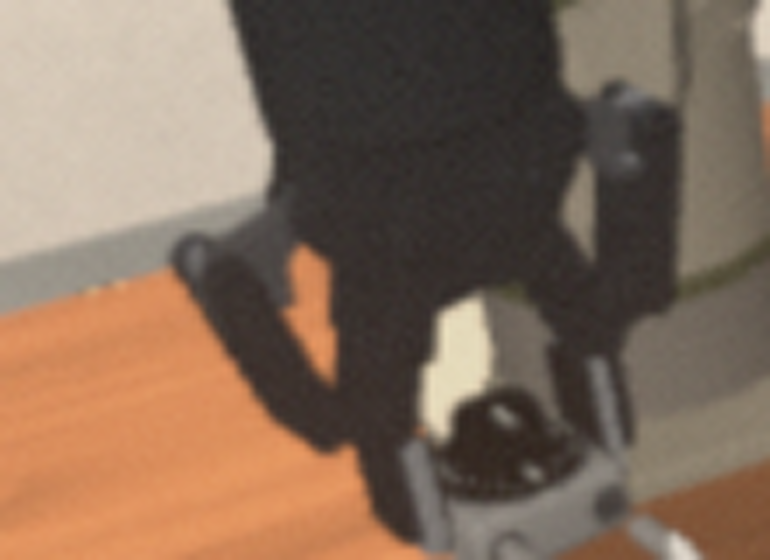

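View pics/s18f.png

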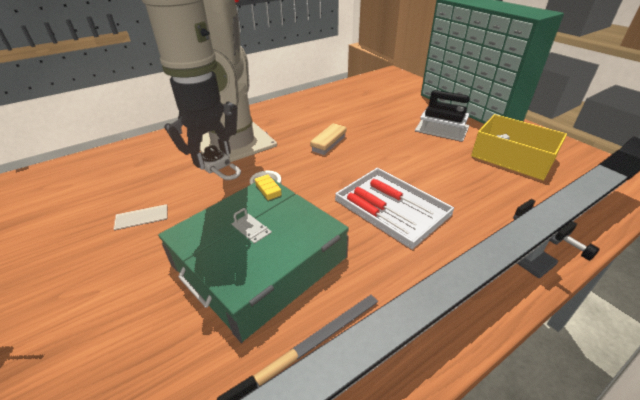

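The lock hangs level at (213,155), shackle open. The staple is empty at (240,215), the chest top otherwise undisturbed, and three drivers lie in the tray.

```bash
python3 -c "
from h import *
print(manip.hand_in())"
```

```text
the job is handed in; nothing more can be done
None
```

I finished the whole job in the order asked and handed it in at about 27.7 s of the 67 s allowed.

- **Screwdriver:** It was lifted off the lid and lowered until it touched the tray floor (about 15 N). I then released it in the free side, lengthwise, with its handle at the same end as the other two. The last picture still shows it lying flat there.
- **Padlock:** I turned the dial about 57° clockwise to the index. Pulling back drew the shackle at about 4 N, up to a firm stop at 13 N. I then moved the lock forward until the staple was about 31 mm ahead of it and lifted it straight off, with only its own weight on the wrist.
- **Final state:** The lock is level in the grip at 60 N, dial up, about 14 cm above the chest top. The bow measures about 73 mm from the lock's origin, so the shackle is open.

**Disagreements and uncertainties:**
- On the first move forward the lock dragged on the ledge, with 18 N vertical and 11 N along the pull. I raised it about 1 mm and the force went away.
- The pictures alone showed the dial's zero only to about 0.1 rad. The shackle drawing freely is what confirmed it.
- The detector's positions for the staple and toe differed from the end-stop measurement by 2 to 4 mm, within their stated error.

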